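Clear a welding jig, lift off its nest plate and check the datum bar

TASK

Clear the welding jig and set it up for a straightness check: swing the hold-down clamp right open and put every finished tube stub that lies on the nest plate into the tray, then lift the nest plate level and straight up off its two pins and lay it flat on the plywood board, square with the board. Last, lay the straightedge down flat on the bare jig bed, flush along the datum bar's inner face and about midway along it. Leave the hammer, the can and the magnet where they are.

Things in the scene. Friction and masses are not known exactly. Their poses are not given: they have to be found in the camera images.
- clamp (a joint): Hold-down clamp: flat level steel arm (22 mm wide, 10 thick, underside 11 mm above the bed) on an upright pivot. Value in rad: 0 = points to the jig's +y, overhanging the plate's edge by 35 mm; grows anticlockwise seen from above (towards the jig's -x). Starts at 0 to 0.25, is stiff (0.12 N m), stays where left; clear of the plate past 1.1, stop at 1.75.
- clamp_post (a point): Middle of the free part of the clamp's upright black round handle post, 18 mm in diameter, 48 mm tall, standing on the arm 62 mm from the pivot; the point lies 24 mm above the arm's upper face, 24 mm below the post's top.
- clamp_pivot (a point): Point on the clamp's vertical turning axis, at the height of clamp_post. Fixed to the jig (axes are the jig's).
- bed_top (a point): Centre of the top face of the jig's bed, a grey steel slab 300 (x) x 200 (y) x 15 mm fixed to the bench, with a small lug on its -y side carrying the clamp. z up. Two upright steel pins, 12 mm in diameter and 45 mm tall (last 5 mm tapered), stand on the bed at x = +120 and -120 mm, y = 0.
- bar_face (a point): Middle of the lower edge of the datum bar's inner face, on the bed's top face; axes are the jig's. The bar is a bright steel strip 240 mm long (x), 15 mm wide, 14 mm tall, fixed on the bed along its +y edge; its inner face looks to the jig's -y, 82 mm from the line of the pins.
- plate_grip (a point): Middle of the nest plate's handle, 40 mm above the plate's underside; z up. Loose aluminium plate 270 (x) x 150 (y) x 8 mm, 0.6 to 0.8 kg; two 14 mm holes at x = +-120 mm sit over the jig's pins. Handle: black bridge grip at the centre (over the centre of mass), bar 70 mm long (x), 14 mm wide (y), from 23 to 45 mm above the plate's top, on two uprights.
- board_top (a point): Centre of the top face of a plywood board 300 (x) x 180 (y) x 18 mm fixed on the bench: parking place of the nest plate. z up.
- tray: Fixed open blue sheet-steel tray for finished parts, 200 x 200 mm, walls 4 mm thick and 30 mm high, floor 4 mm thick. Origin at the centre of its underside, sides along x and y.
- straightedge_mid (a point): Straightedge: loose steel bar 200 mm long (x), 44 wide (y), 12 thick, with a wooden grip rib along the middle of its top, 100 mm long, 14 wide, 38 tall (top 50 mm above the underside), about 0.4 kg. The point is at its centre, 25 mm above the underside. Starts flat on the bench beyond the tray. Both long edges are alike.
- tube0_mid (a point): Centre of a loose dark square steel tube stub, 64 mm long (its y), 36 x 36 mm across (x and z), about 0.16 kg; 2 to 4 of them (all alike) lie on the nest plate at the start, near its corners, lengths across the plate; absent ones read None.
- tube1_mid (a point): Centre of a loose dark square steel tube stub, 64 mm long (its y), 36 x 36 mm across (x and z), about 0.16 kg; 2 to 4 of them (all alike) lie on the nest plate at the start, near its corners, lengths across the plate; absent ones read None.
- tube2_mid (a point): Centre of a loose dark square steel tube stub, 64 mm long (its y), 36 x 36 mm across (x and z), about 0.16 kg; 2 to 4 of them (all alike) lie on the nest plate at the start, near its corners, lengths across the plate; absent ones read None.
- tube3_mid (a point): Centre of a loose dark square steel tube stub, 64 mm long (its y), 36 x 36 mm across (x and z), about 0.16 kg; 2 to 4 of them (all alike) lie on the nest plate at the start, near its corners, lengths across the plate; absent ones read None.
- hammer: Bystander: a hammer lying on the bench beyond the jig; origin at its underside. Leave alone.
- can: Bystander: a squat white can 66 mm in diameter, 85 mm tall, standing beyond the jig; origin at the centre of its underside. Leave alone.
- magnet: Bystander: a red L-shaped welding magnet about 90 mm, 24 mm tall, lying beyond the plywood board; origin at its underside. Leave alone.

How it is judged:
By the outcome, as a careful person would: the job done as asked, in the order asked, and still so for the second after the job is handed in, with the robot touching nothing.
Of tube0, tube1, tube2, tube3 only 2 to 4 are there at a start; the rules pass over those that are not, and their reading is None.
At some moment in a run one of straightedge may be knocked a few centimetres aside while the robot is not near it.
Once in a run the grip may slacken for a moment while it holds something.
It also fails if it takes over 210 s, if anything falls off the work surface, if the arm or the gripper's body presses on something with over 40 N, if the wrist force passes 120 N, or if a joint passes its speed limit or range.

ROBOT

A 6-joint arm with a two-finger parallel gripper is mounted at the origin on the work surface. World frame = base frame: x ahead of the robot, y to its left, z up, the work surface at z = 0. Lengths are in mm, angles in rad, forces in N, time in s.
With the tool pointing down it reaches from about 350 to 875 mm from the base axis. Payload 4.2 kg.
Tool frame: the origin (TCP) lies midway between the tips of the shut fingers; the grasp point (between the pads) lies 19 mm behind it; z points along the fingers, y is the line along which they close (so a half turn about z gives the same grasp; the last joint's range is limited). The gripper opens to 85 mm and grips with 20 to 120 N. Pads are 22 mm wide; open, the fingers measure 114 mm over their backs; the gripper's body (76 mm by 85 mm) begins 54 mm behind the grasp point. The pads swing forward as they close: fully open they stand 13 mm farther back than shut.
Start: joints at [-0.864, 0.385, 0.008, 0, -1.194, -0.259], TCP at [270.626, -563.348, 231.312] pointing down, gripper open.
Joint ranges: [-3.14, 3.14], [-1.21, 2.06], [-1.07, 1.41], [-3.16, 2.05], [-2.99, -0.16], [-3.1, 3.1]. Speed limits (rad/s): [2.79, 2.79, 3.14, 3.14, 3.14, 3.14].

INTERFACE

Orientations are given as a unit quaternion [x, y, z, w].
In Python, from bench import arm gives the robot as it stands.
- The arm moves only by the tool send_rows, never from a script. Its argument "targets" is a list of rows, each an object of numbers: "gripper": the gripper command: -1 is fully open, 1 is shut, values between are in proportion; "x", "y", "z": the shift along the tool's x, y, z in cm; "ax", "ay", "az": the turn, a rotation vector about the tool's x, y, z in degrees. A call has 1 to 5 rows; each row shifts and turns the commanded pose from where the row before left it, along the tool's axes as they then stand; what a row does not reach is not made up. A row lasts 1/12 s, in which the tool goes at most 41.7 mm and 7.16 degrees, less where a joint would pass 70% of its speed; a pose out of reach is approached as far as the arm can. A call is refused whole if a number of a shift passes 4.17 or a number of a turn 7.16, either way. A call with a gripper value outside its range is refused whole. The fingers move at their own pace and stop on an object; the grip force is fixed at half the most. Time passes only in rows, so rows that do not move let the fingers close. It gives the time, the measured TCP pose, the force, the opening and the grip force at its end, in the units of the state.
- arm.read_state(): the state, without advancing time (a new reading comes with each control period).
- arm.get_image(name): name is "scene" or "top" or "wrist"; returns (picture, depth): 384x512x3 uint8, red, green, blue; 384x512 float32, mm along the optical axis (not along the pixel's ray), 0 where there is no reading.
- arm.camera_model(name): a dict with "fx", "fy", "cx", "cy" (pixels), "cam_to_world" (4x4, takes a point from camera to world coordinates). Camera axes: x right, y down, z forward; pixel columns grow to the right and rows downward; lengths in mm; the calibration is good to about 2 mm. A picture is of the moment at which its call begins: read the wrist's pose just before it. camera_model takes no time and is no camera call; for the wrist camera it gives the pose at the moment of the call.
- arm.job_done(): hands the job in; it is judged then, once.
Trained networks look in the newest picture that a camera, given by its name, has taken for a name from the list of things; names that differ only in an ending like _2 or _b are one class to them, and where a whole thing is asked for, a point or a joint stands for the part that bears it (a point fixed in the world has none). Each returns a list of dicts, best first, with "score" (0 to 1); they miss things now and then, are a little off and sometimes report something else, mostly with a low value. They report only what shows in the picture. A call takes as long as a camera call.
- arm.boxes_of(camera, thing): "rect" ([left, top, width, height] in pixels, round what is visible of it).
The state is a dict: "clock": time; "joints": joint angles; "joint_vel": joint speeds; "joint_efforts": joint torques, N m; "position": TCP position; "ee_rot": TCP orientation; "contact_force": force on the tool from outside, world axes, zero at the start; "wrist_torque": the same for the moment, N m; "gripper_width": finger opening in mm; "grasp_force": force on a finger pad.
Only numpy, scipy, OpenCV 4.12 (cv2) and the standard library are available. Lean on these libraries where they do the work, as an engineer would, in place of code of your own. Each camera call takes 0.05 s, during which the arm holds its last target. There are 200 camera calls.

## Working session

There is one attempt and no reset: what is moved stays moved. The work goes in short steps, Python scripts to look and compute and a tool call to move; the robot and the scene stay as the last step left them, time stands still between calls to the robot, and variables do not carry over. Pictures are saved under pics/ and viewed, at most 14 in all, crops included, and the job is handed in when it is done.

Besides the shell and the picture viewer there is one more tool, called after ">>>" in YAML: its name, and indented under it one key for each argument. send_rows: Moves the arm, as the interface text tells. Its arguments: {"type":"object","properties":{"targets":{"type":"array"}},"required":["targets"]}

```bash
ls; mkdir -p pics
cat > h.py <<'E'
from bench import arm
import numpy as np, cv2
from scipy.spatial.transform import Rotation as R
def cloud(name):
    img,d=arm.get_image(name); m=arm.camera_model(name)
    v,u=np.mgrid[0:384,0:512]
    p=np.stack([(u-m['cx'])*d/m['fx'],(v-m['cy'])*d/m['fy'],d],-1)
    T=np.array(m['cam_to_world']); w=p@T[:3,:3].T+T[:3,3]
    w[d<=0]=np.nan
    return img,w
def save(img,f): cv2.imwrite('pics/'+f,cv2.cvtColor(img,cv2.COLOR_RGB2BGR))
def st():
    s=arm.read_state(); print({k:np.round(s[k],3).tolist() for k in ('clock','joints','position','ee_rot','contact_force','gripper_width')}); return s
E
python3 - <<'E'
from h import *
s=st()
for n in ('top','scene'):
    img,w=cloud(n); save(img,n+'1.png'); np.save(n+'1.npy',w); print(n,arm.camera_model(n))
a=[cv2.imread('pics/%s1.png'%n) for n in('top','scene')]
E
```

```text
pics
{'clock': 0.0, 'joints': [-0.864, 0.386, 0.007, -0.0, -1.194, -0.259], 'position': [270.358, -562.86, 230.236], 'ee_rot': [-0.222, 0.975, 0.001, -0.0], 'contact_force': [-0.29, 0.031, -0.301], 'gripper_width': 85.562}
top {'fx': 430.04101338716066, 'fy': 430.04101338716066, 'cx': 252.1832807093074, 'cy': 189.51625633095412, 'cam_to_world': array([[-2.85256375e-02, -9.92695713e-01,  1.17224181e-01,
         4.69880058e+02],
       [-9.99526530e-01,  2.96799345e-02,  8.11276506e-03,
         9.71241257e+00],
       [-1.15327131e-02, -1.16937257e-01, -9.93072341e-01,
         1.31994359e+03],
       [ 0.00000000e+00,  0.00000000e+00,  0.00000000e+00,
         1.00000000e+00]])}
scene {'fx': 354.22196692799366, 'fy': 354.22196692799366, 'cx': 251.40977821494852, 'cy': 185.12702110322687, 'cam_to_world': array([[ 4.78426834e-01,  5.80336615e-01, -6.59027448e-01,
         1.19076023e+03],
       [ 8.77903673e-01, -2.99161297e-01,  3.73881879e-01,
        -3.22677399e+02],
       [ 1.98218376e-02, -7.57437741e-01, -6.52606438e-01,
         6.81945905e+02],
       [ 0.00000000e+00,  0.00000000e+00,  0.00000000e+00,
         1.00000000e+00]])}
```

View pics/top1.png

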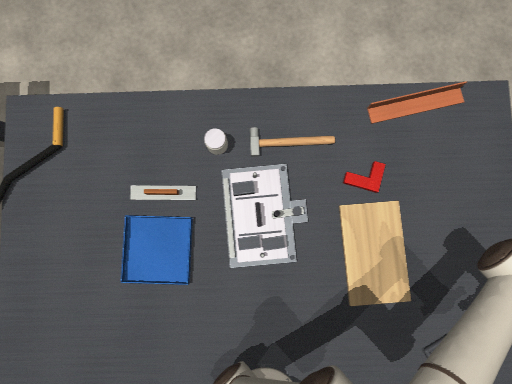

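View pics/scene1.png

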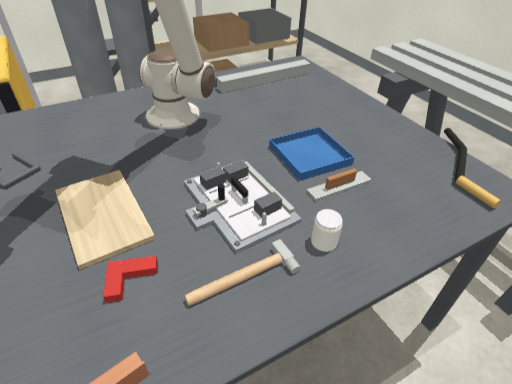

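Run:
```python
from h import *
w=np.load('top1.npy'); img=cv2.imread('pics/top1.png')
z=w[...,2]
print('bench z',np.nanmedian(z[300:330,60:110]),np.nanmedian(z[150:170,60:110]))
def comp(name,mask,minA=25):
    n,l,s,c=cv2.connectedComponentsWithStats(mask.astype(np.uint8))
    for i in range(1,n):
        if s[i,4]<minA: continue
        p=w[l==i]; r=cv2.minAreaRect(p[:,:2].astype(np.float32))
        print(name,s[i].tolist(),'med',np.round(np.nanmedian(p,0),1),'rect',np.round(r[0],1),np.round(r[1],1),round(r[2],2))
roi=np.zeros(z.shape,bool); roi[155:275,215:312]=1
comp('jig',roi&(z>9)); comp('plate+',roi&(z>19.5)); comp('tall',roi&(z>42),8); 
b=np.zeros_like(roi); b[195:310,335:415]=1; comp('board',b&(z>10)&(z<30))
t=np.zeros_like(roi); t[210:290,115:200]=1; comp('tray',t&(z>20))
t=np.zeros_like(roi); t[175:208,120:205]=1; comp('se',t&(z>6)); comp('rib',t&(z>30))
c=img[150:280,210:320]; cv2.imwrite('pics/c1.png',cv2.resize(c,None,fx=4.5,fy=4.5,interpolation=cv2.INTER_CUBIC))
```

```text
bench z 0.3132891066495631 0.0936454433773406
jig [222, 164, 86, 104, 6818] med [544.3  -1.7  22.8] rect [548.2 -19.7] [300.3 247.2] 3.72
plate+ [230, 169, 75, 93, 4310] med [545.7   1.1  24.7] rect [548.  -27.5] [271.  216.1] 2.85
plate+ [223, 176, 13, 82, 418] med [539.8  92.8  29.1] rect [544.9  93.3] [246.7  18.2] 4.45
tall [253, 172, 4, 5, 16] med [665.1  11.8  57.5] rect [666.1  11.8] [ 9.  10.5] 88.81
tall [232, 180, 23, 15, 271] med [625.1  46.8  58.9] rect [626.1  46.4] [36.  63.5] 5.18
tall [256, 202, 6, 25, 115] med [545.5   4.2  67.9] rect [546.1   3.8] [69.7 13.7] 3.49
tall [293, 206, 9, 10, 36] med [ 555.3 -108.3   44.4] rect [ 554.9 -111.3] [23.4 25.4] 69.64
tall [274, 210, 6, 7, 36] med [545.7 -49.1  83.7] rect [546. -48.] [14.5 17.3] 88.35
tall [238, 235, 23, 16, 273] med [464.4  33.5  59.5] rect [464.   33.8] [35.7 63.9] 6.04
tall [262, 236, 24, 15, 273] med [460.7 -36.4  59. ] rect [461.  -37.3] [35.9 63.5] 6.45
tall [261, 253, 4, 4, 14] med [426.8  -4.5  56.7] rect [428.   -4.5] [8.8 8.7] 88.39
board [340, 200, 71, 106, 6121] med [ 421.2 -339.6   17.9] rect [ 424.  -340.8] [300.3 181.4] 3.07
tray [121, 215, 71, 70, 471] med [443.4 321.5  28.8] rect [451.3 312.2] [201.3 200.4] 86.56
se [131, 185, 65, 16, 917] med [621.5 294.2  13.2] rect [624.  294.5] [198.7  46.5] 88.33
rib [144, 189, 35, 6, 172] med [623.3 292.8  49.6] rect [623.4 294.1] [99.5 13.4] 88.13
```

View pics/c1.png

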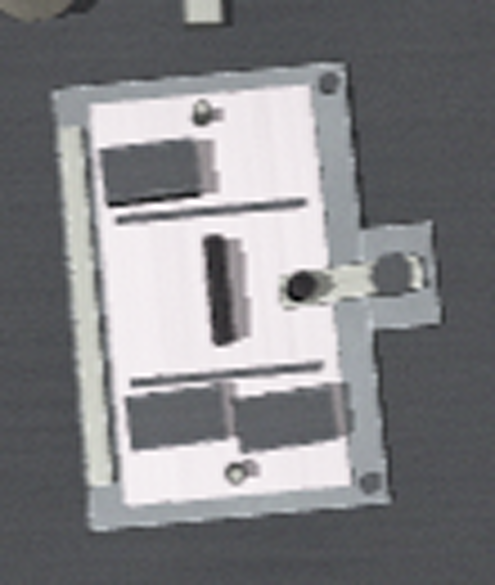

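```bash
cat >> h.py <<'E'
def tool(th):
    a=np.radians(th); y=np.array([np.cos(a),np.sin(a),0]); z=np.array([0,0,-1.]); return np.stack([np.cross(y,z),y,z],1)
def plan(wps,g,step=36,p=None,r=None):
    """wps: (x,y,z,theta); prints rows x,y,z(cm),ax,ay,az(deg)"""
    s=arm.read_state()
    p=np.array(s['position']) if p is None else np.array(p,float); r=R.from_quat(s['ee_rot']) if r is None else r
    k=0
    for q in wps:
        t=np.array(q[:3],float); rt=R.from_matrix(tool(q[3])); d=(r.inv()*rt).as_rotvec(degrees=True)
        n=int(max(1,np.ceil(np.linalg.norm(t-p)/(q[4] if len(q)>4 else step)),np.ceil(abs(d).max()/6.9)))
        p0=p.copy();r0=r
        rows=[]
        for i in range(n):
            sh=r.inv().apply(p0+(t-p0)*(i+1)/n-p)/10
            rows.append(np.round([*sh,*(d/n)],2)+0); 
            p=p+r.apply(rows[-1][:3])*10; r=r*R.from_rotvec(rows[-1][3:],degrees=True)
        if len(rows)>1 and np.ptp(rows,0).max()<0.03: print('%d x'%n,rows[0].tolist())
        else:
            for a in rows: print(a.tolist())
        print('--',np.round(p,1).tolist(),q[3])
    return p,r
E
python3 - <<'E'
from h import *
s=st(); 
plan([(270.4,-562.9,230.2,188),(547,-48,120,188),(547,-48,47,188,30)],0)
E
```

```text
{'clock': 0.1, 'joints': [-0.864, 0.385, 0.007, -0.0, -1.194, -0.259], 'position': [270.391, -562.896, 230.345], 'ee_rot': [-0.222, 0.975, 0.001, -0.0], 'contact_force': [0.849, 0.493, -0.373], 'gripper_width': 85.287}
11 x [0.0, 0.0, 0.0, 0.01, 0.01, -6.58]
-- [270.4, -562.9, 230.2] 188
17 x [-2.77, -2.03, 0.65, 0.0, 0.0, 0.0]
-- [546.9, -48.0, 120.0] 188
3 x [0.0, 0.0, 2.43, 0.01, -0.01, 0.01]
-- [547.0, -48.0, 47.0] 188
```

>>> send_rows:
  targets:
    - {"az": -6.58, "gripper": -1}
    - {"az": -6.58, "gripper": -1}
    - {"az": -6.58, "gripper": -1}
    - {"az": -6.58, "gripper": -1}
    - {"az": -6.58, "gripper": -1}

```text
$.targets[0]: bad value
```

>>> send_rows:
  targets:
    - {"az": -6.58, "gripper": -1}
    - {"az": -6.58, "gripper": -1}
    - {"az": -6.58, "gripper": -1}
    - {"az": -6.58, "gripper": -1}
    - {"az": -6.58, "gripper": -1}

```text
$.targets[0]: bad value
```

>>> send_rows:
  targets:
    - {"az": -6.58, "gripper": 0.06}
    - {"gripper": 0.06, "x": -2.77, "y": -2.03, "z": 0.65}
    - {"gripper": 0.06, "x": -2.77, "y": -2.03, "z": 0.65}
    - {"gripper": 0.06, "x": -2.77, "y": -2.03, "z": 0.65}
    - {"gripper": 0.06, "x": -2.77, "y": -2.03, "z": 0.65}

```text
$.targets[0]: bad value
```

>>> send_rows:
  targets:
    - {"gripper": 0.06, "x": -2.77, "y": -2.03, "z": 0.65}
    - {"gripper": 0.06, "x": -2.77, "y": -2.03, "z": 0.65}
    - {"gripper": 0.06, "x": -2.77, "y": -2.03, "z": 0.65}
    - {"gripper": 0.06, "x": -2.77, "y": -2.03, "z": 0.65}
    - {"gripper": 0.06, "x": -2.77, "y": -2.03, "z": 0.65}

```text
$.targets[0]: bad value
```

>>> send_rows:
  targets:
    - {"gripper": 0.06, "x": -2.77, "y": -2.03, "z": 0.65}
    - {"gripper": 0.06, "x": -2.77, "y": -2.03, "z": 0.65}
    - {"gripper": 0.06, "x": -2.77, "y": -2.03, "z": 0.65}
    - {"gripper": 0.06, "x": -2.77, "y": -2.03, "z": 0.65}
    - {"gripper": 0.06, "x": -2.77, "y": -2.03, "z": 0.65}

```text
$.targets[0]: bad value
```

>>> send_rows:
  targets:
    - {"gripper": 0.06, "x": -2.77, "y": -2.03, "z": 0.65}
    - {"gripper": 0.06, "x": -2.77, "y": -2.03, "z": 0.65}
    - {"gripper": 0.06, "x": -2.77, "y": -2.03, "z": 0.65}
    - {"gripper": 0.06}
    - {"gripper": 0.06}

```text
$.targets[0]: bad value
```

Run:
```python
from h import *
s=st(); img,w=cloud('wrist'); save(img,'w1.png'); st()
z=w[...,2]; m=(z>75)&(z<92); n,l,ss,c=cv2.connectedComponentsWithStats(m.astype(np.uint8))
for i in range(1,n):
    if ss[i,4]>60: 
        p=w[l==i]; print(ss[i],np.nanmedian(p,0),cv2.minEnclosingCircle(p[:,:2].astype(np.float32)))
```

```text
{'clock': 0.1, 'joints': [-0.864, 0.385, 0.007, -0.0, -1.194, -0.259], 'position': [270.391, -562.896, 230.345], 'ee_rot': [-0.222, 0.975, 0.001, -0.0], 'contact_force': [0.849, 0.493, -0.373], 'gripper_width': 85.287}
{'clock': 0.15, 'joints': [-0.864, 0.385, 0.007, -0.0, -1.194, -0.259], 'position': [270.43, -562.978, 230.466], 'ee_rot': [-0.222, 0.975, 0.001, -0.0], 'contact_force': [-0.546, 0.776, -0.675], 'gripper_width': 85.411}
```

Run:
```python
from h import *
plan([(547,-48,120,188,41)],0)
```

```text
[-3.15, 2.3, 0.74, 0.01, 0.0, -4.82]
[-3.33, 2.02, 0.74, 0.01, 0.0, -4.82]
[-3.49, 1.73, 0.74, 0.01, 0.0, -4.82]
[-3.62, 1.44, 0.74, 0.01, 0.0, -4.82]
[-3.73, 1.13, 0.74, 0.01, 0.0, -4.82]
[-3.81, 0.81, 0.73, 0.01, 0.0, -4.82]
[-3.87, 0.49, 0.74, 0.01, 0.0, -4.82]
[-3.89, 0.16, 0.74, 0.01, 0.0, -4.82]
[-3.89, -0.17, 0.74, 0.01, 0.0, -4.82]
[-3.87, -0.49, 0.74, 0.01, 0.0, -4.82]
[-3.81, -0.82, 0.74, 0.01, 0.0, -4.82]
[-3.73, -1.13, 0.74, 0.01, 0.0, -4.82]
[-3.62, -1.44, 0.73, 0.01, 0.0, -4.82]
[-3.48, -1.74, 0.74, 0.01, 0.0, -4.82]
[-3.33, -2.03, 0.74, 0.01, 0.0, -4.82]
-- [547.0, -48.0, 120.0] 188
```

>>> send_rows:
  targets:
    - {"gripper": 0.06, "x": 0, "y": 0, "z": 0, "ax": 0, "ay": 0, "az": 0}

```text
clock: 0.23
position: [270.5, -563.1, 230.8]
ee_rot: [-0.222, 0.975, 0.001, -0.0]
contact_force: [-0.7, 0.9, 0.3]
gripper_width: 75.4
grasp_force: 0.0
```

>>> send_rows:
  targets:
    - {"gripper": 0.06, "x": -3.15, "y": 2.3, "z": 0.74, "ax": 0, "ay": 0, "az": -4.82}
    - {"gripper": 0.06, "x": -3.33, "y": 2.02, "z": 0.74, "ax": 0, "ay": 0, "az": -4.82}
    - {"gripper": 0.06, "x": -3.49, "y": 1.73, "z": 0.74, "ax": 0, "ay": 0, "az": -4.82}
    - {"gripper": 0.06, "x": -3.62, "y": 1.44, "z": 0.74, "ax": 0, "ay": 0, "az": -4.82}
    - {"gripper": 0.06, "x": -3.73, "y": 1.13, "z": 0.74, "ax": 0, "ay": 0, "az": -4.82}

```text
clock: 0.65
position: [363.2, -390.1, 194.0]
ee_rot: [-0.422, 0.906, -0.0, 0.0]
contact_force: [0.6, -0.3, -0.6]
gripper_width: 40.0
grasp_force: 0.0
```

>>> send_rows:
  targets:
    - {"gripper": 0.06, "x": -3.81, "y": 0.81, "z": 0.74, "ax": 0, "ay": 0, "az": -4.82}
    - {"gripper": 0.06, "x": -3.87, "y": 0.49, "z": 0.74, "ax": 0, "ay": 0, "az": -4.82}
    - {"gripper": 0.06, "x": -3.89, "y": 0.16, "z": 0.74, "ax": 0, "ay": 0, "az": -4.82}
    - {"gripper": 0.06, "x": -3.89, "y": -0.17, "z": 0.74, "ax": 0, "ay": 0, "az": -4.82}
    - {"gripper": 0.06, "x": -3.87, "y": -0.49, "z": 0.74, "ax": 0, "ay": 0, "az": -4.82}

```text
clock: 1.07
position: [455.6, -218.2, 157.2]
ee_rot: [-0.603, 0.798, -0.0, 0.0]
contact_force: [0.5, -0.3, -0.2]
gripper_width: 40.2
grasp_force: 0.0
```

>>> send_rows:
  targets:
    - {"gripper": 0.06, "x": -3.81, "y": -0.82, "z": 0.74, "ax": 0, "ay": 0, "az": -4.82}
    - {"gripper": 0.06, "x": -3.73, "y": -1.13, "z": 0.74, "ax": 0, "ay": 0, "az": -4.82}
    - {"gripper": 0.06, "x": -3.62, "y": -1.44, "z": 0.74, "ax": 0, "ay": 0, "az": -4.82}
    - {"gripper": 0.06, "x": -3.48, "y": -1.74, "z": 0.74, "ax": 0, "ay": 0, "az": -4.82}
    - {"gripper": 0.06, "x": -3.33, "y": -2.03, "z": 0.74, "ax": 0, "ay": 0, "az": -4.82}

```text
clock: 1.48
position: [547.7, -46.5, 120.1]
ee_rot: [0.756, -0.655, 0.0, -0.0]
contact_force: [1.0, 0.3, 0.8]
gripper_width: 40.2
grasp_force: 0.0
```

>>> send_rows:
  targets:
    - {"gripper": 0.06, "x": 0, "y": 0, "z": 0, "ax": 0, "ay": 0, "az": 0}
    - {"gripper": 0.06, "x": 0, "y": 0, "z": 0, "ax": 0, "ay": 0, "az": 0}

```text
clock: 1.65
position: [547.6, -46.6, 119.5]
ee_rot: [0.755, -0.655, -0.0, 0.001]
contact_force: [-1.1, -0.2, 0.5]
gripper_width: 40.4
grasp_force: 0.0
```

Run:
```python
from h import *
s=st(); img,w=cloud('wrist'); save(img,'w1.png'); st()
z=w[...,2]; m=(z>75)&(z<92); n,l,ss,c=cv2.connectedComponentsWithStats(m.astype(np.uint8))
for i in range(1,n):
    if ss[i,4]>60: 
        p=w[l==i]; print(ss[i],np.nanmedian(p,0),cv2.minEnclosingCircle(p[:,:2].astype(np.float32)))
```

```text
{'clock': 1.65, 'joints': [0.21, 0.367, -0.33, -0.0, -0.876, -0.068], 'position': [547.555, -46.572, 119.526], 'ee_rot': [0.755, -0.655, -0.0, 0.001], 'contact_force': [-1.09, -0.184, 0.488], 'gripper_width': 40.422}
{'clock': 1.7, 'joints': [0.208, 0.366, -0.331, -0.0, -0.876, -0.068], 'position': [546.969, -47.771, 119.811], 'ee_rot': [0.755, -0.656, -0.0, 0.001], 'contact_force': [-1.174, -0.908, -0.296], 'gripper_width': 39.943}
[249 198  31  34 796] [546.9204637  -53.23828313  85.2479412 ] ((546.7467651367188, -51.41481399536133), 9.032563209533691)
```

View pics/w1.png

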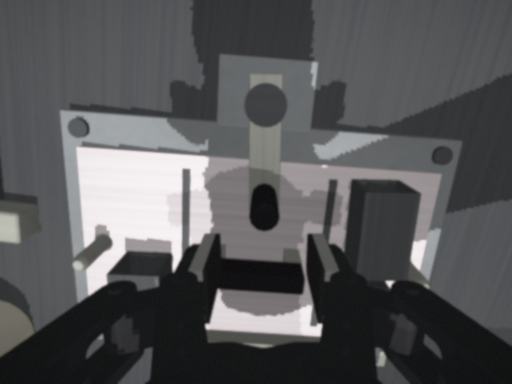

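Run:
```python
from h import *
C=np.array([555.3,-112.4]); 
p,r=plan([(546.7,-50.8,119.7,188),(546.7,-50.8,48,188,25)],0)
print('arc')
for f in np.arange(98,202,6.5)[1:].tolist()+[198.5]:
    a=np.radians(f); plan([],0)
    t=(C[0]+62*np.cos(a),C[1]+62*np.sin(a),48,f+90)
    p,r=plan([t],0,p=p,r=r)
```

```text
[0.3, 0.07, 0.01, 0.08, 0.0, 0.01]
-- [546.7, -50.8, 119.7] 188
3 x [0.0, 0.0, 2.39, 0.0, 0.0, 0.0]
-- [546.7, -50.8, 48.0] 188
arc
[0.06, 0.71, 0.0, 0.0, 0.0, -6.5]
-- [539.8, -52.4, 48.0] 194.5
[0.04, 0.7, 0.0, 0.0, 0.0, -6.5]
-- [533.1, -54.6, 48.0] 201.0
[0.04, 0.7, 0.0, 0.0, 0.0, -6.5]
-- [526.7, -57.4, 48.0] 207.5
[0.04, 0.7, 0.0, 0.0, 0.0, -6.5]
-- [520.7, -61.0, 48.0] 214.0
[0.04, 0.7, 0.0, 0.0, 0.0, -6.5]
-- [515.1, -65.3, 48.0] 220.5
[0.04, 0.7, 0.0, 0.0, 0.0, -6.5]
-- [510.0, -70.1, 48.0] 227.0
[0.03, 0.7, 0.0, 0.0, 0.0, -6.5]
-- [505.5, -75.5, 48.0] 233.5
[0.04, 0.71, 0.0, 0.0, 0.0, -6.5]
-- [501.6, -81.4, 48.0] 240.0
[0.04, 0.7, 0.0, 0.0, 0.0, -6.5]
-- [498.4, -87.7, 48.0] 246.5
[0.04, 0.7, 0.0, 0.0, 0.0, -6.5]
-- [496.0, -94.2, 48.0] 253.0
[0.04, 0.7, 0.0, 0.0, 0.0, -6.5]
-- [494.3, -101.1, 48.0] 259.5
[0.04, 0.71, 0.0, 0.0, 0.0, -6.5]
-- [493.4, -108.1, 48.0] 266.0
[0.04, 0.7, 0.0, 0.0, 0.0, -6.5]
-- [493.3, -115.1, 48.0] 272.5
[0.04, 0.7, 0.0, 0.0, 0.0, -6.5]
-- [494.0, -122.1, 48.0] 279.0
[0.04, 0.7, 0.0, 0.0, 0.0, -6.5]
-- [495.5, -128.9, 48.0] 285.5
[0.01, 0.33, 0.0, 0.0, 0.0, -3.0]
-- [496.5, -132.1, 48.0] 288.5
```

>>> send_rows:
  targets:
    - {"gripper": 0.06, "x": 0.3, "y": 0.07, "z": 0, "ax": 0, "ay": 0, "az": 0}
    - {"gripper": 0.06, "x": 0, "y": 0, "z": 2.39, "ax": 0, "ay": 0, "az": 0}
    - {"gripper": 0.06, "x": 0, "y": 0, "z": 2.39, "ax": 0, "ay": 0, "az": 0}
    - {"gripper": 0.06, "x": 0, "y": 0, "z": 2.39, "ax": 0, "ay": 0, "az": 0}
    - {"gripper": 0.4, "x": 0, "y": 0, "z": 0, "ax": 0, "ay": 0, "az": 0}

```text
clock: 2.12
position: [542.9, -53.5, 44.9]
ee_rot: [0.753, -0.658, -0.003, 0.003]
contact_force: [-0.4, -0.2, -0.0]
gripper_width: 29.4
grasp_force: 0.0
```

>>> send_rows:
  targets:
    - {"gripper": 0.4, "x": 0, "y": 0, "z": 0, "ax": 0, "ay": 0, "az": 0}
    - {"gripper": 0.4, "x": 0, "y": 0, "z": 0, "ax": 0, "ay": 0, "az": 0}
    - {"gripper": 0.4, "x": 0.04, "y": 0.7, "z": 0, "ax": 0, "ay": 0, "az": -6.5}
    - {"gripper": 0.4, "x": 0.04, "y": 0.7, "z": 0, "ax": 0, "ay": 0, "az": -6.5}
    - {"gripper": 0.4, "x": 0.04, "y": 0.7, "z": 0, "ax": 0, "ay": 0, "az": -6.5}

```text
clock: 2.53
position: [529.5, -57.6, 50.9]
ee_rot: [0.856, -0.517, 0.003, -0.002]
contact_force: [1.6, 1.5, -1.7]
gripper_width: 25.7
grasp_force: 1.5
```

>>> send_rows:
  targets:
    - {"gripper": 0.4, "x": 0.04, "y": 0.7, "z": 0, "ax": 0, "ay": 0, "az": -6.5}
    - {"gripper": 0.4, "x": 0.04, "y": 0.7, "z": 0, "ax": 0, "ay": 0, "az": -6.5}
    - {"gripper": 0.4, "x": 0.04, "y": 0.7, "z": 0, "ax": 0, "ay": 0, "az": -6.5}
    - {"gripper": 0.4, "x": 0.04, "y": 0.7, "z": 0, "ax": 0, "ay": 0, "az": -6.5}
    - {"gripper": 0.4, "x": 0.04, "y": 0.7, "z": 0, "ax": 0, "ay": 0, "az": -6.5}

```text
clock: 2.95
position: [503.9, -81.4, 51.0]
ee_rot: [0.967, -0.256, 0.003, -0.001]
contact_force: [1.2, 2.7, -1.4]
gripper_width: 25.5
grasp_force: 1.5
```

>>> send_rows:
  targets:
    - {"gripper": 0.4, "x": 0.04, "y": 0.7, "z": 0, "ax": 0, "ay": 0, "az": -6.5}
    - {"gripper": 0.4, "x": 0.04, "y": 0.7, "z": 0, "ax": 0, "ay": 0, "az": -6.5}
    - {"gripper": 0.4, "x": 0.04, "y": 0.7, "z": 0, "ax": 0, "ay": 0, "az": -6.5}
    - {"gripper": 0.4, "x": 0.04, "y": 0.7, "z": 0, "ax": 0, "ay": 0, "az": -6.5}
    - {"gripper": 0.4, "x": 0.04, "y": 0.7, "z": 0, "ax": 0, "ay": 0, "az": -6.5}

```text
clock: 3.37
position: [496.0, -115.3, 51.0]
ee_rot: [1.0, 0.024, 0.003, -0.0]
contact_force: [3.3, 2.4, -0.7]
gripper_width: 25.7
grasp_force: 1.4
```

>>> send_rows:
  targets:
    - {"gripper": 0.4, "x": 0.04, "y": 0.7, "z": 0, "ax": 0, "ay": 0, "az": -6.5}
    - {"gripper": 0.4, "x": 0.04, "y": 0.7, "z": 0, "ax": 0, "ay": 0, "az": -6.5}

```text
clock: 3.53
position: [498.3, -129.2, 51.1]
ee_rot: [0.991, 0.137, 0.003, 0.0]
contact_force: [1.1, 4.8, 3.9]
gripper_width: 25.6
grasp_force: 4.2
```

Run:
```python
from h import *
s=st()
q=np.array(s['position'])
plan([(q[0],q[1],130,286),(545,70,200,183.8)],0)
```

```text
{'clock': 3.533, 'joints': [0.062, 0.409, -0.49, -0.0, -0.665, 1.785], 'position': [498.254, -129.235, 51.105], 'ee_rot': [0.991, 0.137, 0.003, 0.0], 'contact_force': [1.137, 4.814, 3.879], 'gripper_width': 25.645}
3 x [0.02, 0.0, -2.63, 0.02, -0.13, -0.08]
-- [498.3, -129.2, 130.0] 286
[0.67, -1.19, -0.47, 0.0, 0.0, 6.81]
[0.52, -1.26, -0.46, 0.0, 0.0, 6.81]
[0.36, -1.32, -0.47, 0.0, 0.0, 6.81]
[0.21, -1.34, -0.47, 0.0, 0.0, 6.81]
[0.05, -1.37, -0.46, 0.0, 0.0, 6.81]
[-0.12, -1.36, -0.47, 0.0, 0.0, 6.81]
[-0.27, -1.33, -0.47, 0.0, 0.0, 6.81]
[-0.44, -1.3, -0.47, 0.0, 0.0, 6.81]
[-0.58, -1.23, -0.46, 0.0, 0.0, 6.81]
[-0.72, -1.16, -0.47, 0.0, 0.0, 6.81]
[-0.86, -1.06, -0.47, 0.0, 0.0, 6.81]
[-0.97, -0.95, -0.46, 0.0, 0.0, 6.81]
[-1.09, -0.83, -0.47, 0.0, 0.0, 6.81]
[-1.17, -0.7, -0.47, 0.0, 0.0, 6.81]
[-1.25, -0.55, -0.46, 0.0, 0.0, 6.81]
-- [545.0, 70.0, 200.0] 183.8
```

>>> send_rows:
  targets:
    - {"gripper": 0.4, "x": 0, "y": 0, "z": -2.63, "ax": 0, "ay": -0.13, "az": 0}
    - {"gripper": 0.4, "x": 0, "y": 0, "z": -2.63, "ax": 0, "ay": -0.13, "az": 0}
    - {"gripper": 0.4, "x": 0, "y": 0, "z": -2.63, "ax": 0, "ay": -0.13, "az": 0}
    - {"gripper": -1, "x": 0.67, "y": -1.19, "z": -0.47, "ax": 0, "ay": 0, "az": 6.81}
    - {"gripper": -1, "x": 0.52, "y": -1.26, "z": -0.47, "ax": 0, "ay": 0, "az": 6.81}

```text
clock: 3.95
position: [504.3, -103.0, 141.1]
ee_rot: [1.0, 0.012, 0.001, 0.001]
contact_force: [-0.1, 0.6, 0.4]
gripper_width: 48.8
grasp_force: 0.0
```

>>> send_rows:
  targets:
    - {"gripper": -1, "x": 0.36, "y": -1.32, "z": -0.47, "ax": 0, "ay": 0, "az": 6.81}
    - {"gripper": -1, "x": 0.21, "y": -1.34, "z": -0.47, "ax": 0, "ay": 0, "az": 6.81}
    - {"gripper": -1, "x": 0.05, "y": -1.37, "z": -0.47, "ax": 0, "ay": 0, "az": 6.81}
    - {"gripper": -1, "x": -0.12, "y": -1.36, "z": -0.47, "ax": 0, "ay": 0, "az": 6.81}
    - {"gripper": -1, "x": -0.27, "y": -1.33, "z": -0.47, "ax": 0, "ay": 0, "az": 6.81}

```text
clock: 4.37
position: [519.7, -36.0, 162.7]
ee_rot: [0.96, -0.28, -0.001, 0.001]
contact_force: [-0.4, 0.2, -0.9]
gripper_width: 85.2
grasp_force: 0.0
```

>>> send_rows:
  targets:
    - {"gripper": -1, "x": -0.44, "y": -1.3, "z": -0.47, "ax": 0, "ay": 0, "az": 6.81}
    - {"gripper": -1, "x": -0.58, "y": -1.23, "z": -0.47, "ax": 0, "ay": 0, "az": 6.81}
    - {"gripper": -1, "x": -0.72, "y": -1.16, "z": -0.47, "ax": 0, "ay": 0, "az": 6.81}
    - {"gripper": -1, "x": -0.86, "y": -1.06, "z": -0.47, "ax": 0, "ay": 0, "az": 6.81}
    - {"gripper": -1, "x": -0.97, "y": -0.95, "z": -0.47, "ax": 0, "ay": 0, "az": 6.81}

```text
clock: 4.78
position: [535.9, 30.3, 186.0]
ee_rot: [0.836, -0.549, -0.001, 0.001]
contact_force: [-0.3, -0.4, 0.4]
gripper_width: 85.5
grasp_force: 0.0
```

>>> send_rows:
  targets:
    - {"gripper": -1, "x": -1.09, "y": -0.83, "z": -0.47, "ax": 0, "ay": 0, "az": 6.81}
    - {"gripper": -1, "x": -1.17, "y": -0.7, "z": -0.47, "ax": 0, "ay": 0, "az": 6.81}
    - {"gripper": -1, "x": -1.25, "y": -0.55, "z": -0.47, "ax": 0, "ay": 0, "az": 6.81}
    - {"gripper": -1, "x": 0, "y": 0, "z": 0, "ax": 0, "ay": 0, "az": 0}
    - {"gripper": -1, "x": 0, "y": 0, "z": 0, "ax": 0, "ay": 0, "az": 0}

```text
clock: 5.2
position: [545.5, 70.0, 199.3]
ee_rot: [0.728, -0.685, -0.001, 0.001]
contact_force: [1.4, -1.1, -0.8]
gripper_width: 85.2
grasp_force: 0.0
```

```bash
cat > see.py <<'E'
from h import *
def comps(w,lo,hi,minA=40,tag=''):
    z=w[...,2]; m=(z>lo)&(z<hi); n,l,s,c=cv2.connectedComponentsWithStats(m.astype(np.uint8))
    for i in range(1,n):
        if s[i,4]<minA: continue
        p=w[l==i]; r=cv2.minAreaRect(p[:,:2].astype(np.float32))
        print(tag,s[i].tolist(),'med',np.round(np.nanmedian(p,0),1),'rect',np.round(r[0],1),np.round(r[1],1),round(r[2],2))
E
python3 - <<'E'
from see import *
st(); img,w=cloud('wrist'); save(img,'w2.png'); st()
comps(w,56,62,tag='tubes/pins'); comps(w,64,72,tag='handle'); comps(w,80,90,tag='post');comps(w,26,31,tag='bar',minA=200)
E
```

```text
{'clock': 5.2, 'joints': [0.422, 0.285, -0.223, -0.001, -1.065, -0.361], 'position': [545.53, 70.004, 199.257], 'ee_rot': [0.728, -0.685, -0.001, 0.001], 'contact_force': [1.361, -1.148, -0.798], 'gripper_width': 85.237}
{'clock': 5.25, 'joints': [0.421, 0.286, -0.225, -0.001, -1.065, -0.361], 'position': [545.098, 69.492, 198.632], 'ee_rot': [0.728, -0.686, -0.001, 0.002], 'contact_force': [-0.561, -0.12, 0.806], 'gripper_width': 85.137}
tubes/pins [350, 10, 50, 88, 3929] med [461.9 -40.   59.7] rect [461.2 -38.6] [37.2 64.1] 6.76
tubes/pins [116, 95, 14, 15, 144] med [665.   10.   59.4] rect [665.9  10.2] [10.7 10.9] 17.2
tubes/pins [400, 94, 15, 14, 143] med [428.4  -5.4  59.4] rect [427.3  -5.4] [10.8 10.7] 30.81
tubes/pins [336, 105, 46, 76, 3171] med [464.7  31.1  59.6] rect [464.3  32.6] [36.5 64.3] 5.75
tubes/pins [144, 108, 51, 76, 3164] med [626.4  43.6  59.5] rect [626.7  45.2] [36.7 64.1] 5.39
tubes/pins [0, 188, 52, 62, 335] med [744.9 107.2  59. ] rect [753.2 114.9] [26.1 63.9] 27.03
handle [222, 93, 87, 18, 1546] med [546.7   2.4  68.4] rect [546.7   2.6] [70.1 13.3] 3.41
handle [0, 191, 46, 65, 489] med [744.3 108.5  68.4] rect [751.3 116.9] [24.4 62.7] 20.41
post [0, 203, 31, 64, 1396] med [754.3 125.   85.3] rect [753.2 126.4] [58.4 24.9] 83.68
bar [0, 77, 67, 31, 1132] med [759.6   7.6  26.6] rect [759.8   7.7] [60.  24.7] 0.37
bar [23, 180, 47, 53, 200] med [744.3 106.9  28.5] rect [752.7 113.1] [23.2 62. ] 30.33
bar [144, 185, 243, 18, 3594] med [540.4  91.2  29.5] rect [540.8  91.7] [239.8  15.7] 3.82
bar [248, 293, 123, 52, 647] med [499.6 211.1  29.8] rect [494.6 216.2] [143.3  59. ] 23.1
```

View pics/w2.png

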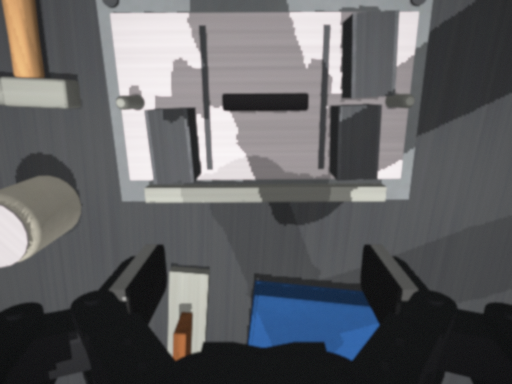

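Run:
```python
from h import *
plan([(626.7,45.2,110,185.4,36),(626.7,45.2,24,185.4,30),(626.7,45.2,110,185.4,30),(493,357,110,185.4,40),(493,357,8,185.4,35),(493,357,110,185.4,35),(464.3,32.6,110,185.7,41),(464.3,32.6,24,185.7,30)],0)
```

```text
[0.73, -2.01, 2.21, 0.07, -0.01, -0.49]
[0.74, -2.0, 2.21, 0.07, -0.01, -0.49]
[0.76, -1.99, 2.21, 0.07, -0.01, -0.49]
[0.78, -1.99, 2.21, 0.07, -0.01, -0.49]
-- [626.7, 45.2, 110.0] 185.4
3 x [0.0, 0.0, 2.87, 0.0, 0.0, 0.0]
-- [626.7, 45.2, 24.0] 185.4
3 x [0.0, 0.0, -2.87, 0.0, 0.0, 0.0]
-- [626.7, 45.2, 110.0] 185.4
9 x [-3.59, 1.15, 0.0, 0.0, 0.0, 0.0]
-- [493.0, 357.0, 110.0] 185.4
3 x [0.0, 0.0, 3.4, 0.0, 0.0, 0.0]
-- [493.0, 357.0, 8.0] 185.4
3 x [0.0, 0.0, -3.4, 0.0, 0.0, 0.0]
-- [493.0, 357.0, 110.0] 185.4
8 x [4.0, 0.74, 0.0, 0.0, 0.0, -0.04]
-- [464.3, 32.6, 110.0] 185.7
3 x [0.0, 0.0, 2.87, 0.0, 0.0, 0.0]
-- [464.3, 32.6, 24.0] 185.7
```

>>> send_rows:
  targets:
    - {"gripper": -1, "x": 0.73, "y": -2.01, "z": 2.21, "ax": 0.07, "ay": 0, "az": -0.49}
    - {"gripper": -1, "x": 0.74, "y": -2.0, "z": 2.21, "ax": 0.07, "ay": 0, "az": -0.49}
    - {"gripper": -1, "x": 0.76, "y": -1.99, "z": 2.21, "ax": 0.07, "ay": 0, "az": -0.49}
    - {"gripper": -1, "x": 0.78, "y": -1.99, "z": 2.21, "ax": 0.07, "ay": 0, "az": -0.49}
    - {"gripper": -1, "x": 0, "y": 0, "z": 0, "ax": 0, "ay": 0, "az": 0}

```text
clock: 5.67
position: [626.1, 42.7, 103.0]
ee_rot: [0.738, -0.674, -0.002, 0.004]
contact_force: [-0.6, 0.4, -0.8]
gripper_width: 85.4
grasp_force: 0.0
```

>>> send_rows:
  targets:
    - {"gripper": -1, "x": 0, "y": 0, "z": 3.5, "ax": 0, "ay": 0, "az": 0}
    - {"gripper": -1, "x": 0, "y": 0, "z": 3.0, "ax": 0, "ay": 0, "az": 0}
    - {"gripper": -1, "x": 0, "y": 0, "z": 1.5, "ax": 0, "ay": 0, "az": 0}
    - {"gripper": -1, "x": 0, "y": 0, "z": 0.6, "ax": 0, "ay": 0, "az": 0}
    - {"gripper": -1, "x": 0, "y": 0, "z": 0, "ax": 0, "ay": 0, "az": 0}

```text
clock: 6.08
position: [625.3, 44.3, 21.7]
ee_rot: [0.739, -0.674, -0.001, 0.002]
contact_force: [-0.4, 0.4, 0.9]
gripper_width: 85.2
grasp_force: 0.0
```

>>> send_rows:
  targets:
    - {"gripper": 1, "x": 0, "y": 0, "z": 0, "ax": 0, "ay": 0, "az": 0}
    - {"gripper": 1, "x": 0, "y": 0, "z": 0, "ax": 0, "ay": 0, "az": 0}
    - {"gripper": 1, "x": 0, "y": 0, "z": 0, "ax": 0, "ay": 0, "az": 0}
    - {"gripper": 1, "x": 0, "y": 0, "z": 0, "ax": 0, "ay": 0, "az": 0}
    - {"gripper": 1, "x": 0, "y": 0, "z": 0, "ax": 0, "ay": 0, "az": 0}

```text
clock: 6.5
position: [627.4, 45.5, 24.2]
ee_rot: [0.739, -0.674, 0.001, -0.0]
contact_force: [-0.1, 1.0, 3.9]
gripper_width: 35.2
grasp_force: 61.3
```

>>> send_rows:
  targets:
    - {"gripper": 1, "x": 0, "y": 0, "z": -1.5, "ax": 0, "ay": 0, "az": 0}
    - {"gripper": 1, "x": 0, "y": 0, "z": -2.8, "ax": 0, "ay": 0, "az": 0}
    - {"gripper": 1, "x": 0, "y": 0, "z": -2.8, "ax": 0, "ay": 0, "az": 0}
    - {"gripper": 1, "x": 0, "y": 0, "z": -1.5, "ax": 0, "ay": 0, "az": 0}
    - {"gripper": 1, "x": 0, "y": 0, "z": 0, "ax": 0, "ay": 0, "az": 0}

```text
clock: 6.92
position: [629.0, 45.8, 113.2]
ee_rot: [0.739, -0.674, 0.002, -0.002]
contact_force: [-0.1, -0.7, -0.7]
gripper_width: 35.3
grasp_force: 60.5
```

>>> send_rows:
  targets:
    - {"gripper": 1, "x": -3.59, "y": 1.15, "z": 0, "ax": 0, "ay": 0, "az": 0}
    - {"gripper": 1, "x": -3.59, "y": 1.15, "z": 0, "ax": 0, "ay": 0, "az": 0}
    - {"gripper": 1, "x": -3.59, "y": 1.15, "z": 0, "ax": 0, "ay": 0, "az": 0}
    - {"gripper": 1, "x": -3.59, "y": 1.15, "z": 0, "ax": 0, "ay": 0, "az": 0}
    - {"gripper": 1, "x": -3.59, "y": 1.15, "z": 0, "ax": 0, "ay": 0, "az": 0}

```text
clock: 7.33
position: [551.0, 219.6, 107.2]
ee_rot: [0.739, -0.674, -0.001, 0.002]
contact_force: [1.6, -0.1, -1.7]
gripper_width: 35.2
grasp_force: 60.5
```

>>> send_rows:
  targets:
    - {"gripper": 1, "x": -3.59, "y": 1.15, "z": 0, "ax": 0, "ay": 0, "az": 0}
    - {"gripper": 1, "x": -3.59, "y": 1.15, "z": 0, "ax": 0, "ay": 0, "az": 0}
    - {"gripper": 1, "x": -3.59, "y": 1.15, "z": 0, "ax": 0, "ay": 0, "az": 0}
    - {"gripper": 1, "x": -3.59, "y": 1.15, "z": 0, "ax": 0, "ay": 0, "az": 0}
    - {"gripper": 1, "x": 0, "y": 0, "z": 0, "ax": 0, "ay": 0, "az": 0}

```text
clock: 7.75
position: [491.3, 362.8, 107.2]
ee_rot: [0.741, -0.672, -0.001, 0.001]
contact_force: [0.5, -0.5, -1.2]
gripper_width: 35.3
grasp_force: 60.5
```

>>> send_rows:
  targets:
    - {"gripper": 1, "x": 0, "y": 0, "z": 0, "ax": 0, "ay": 0, "az": 0}
    - {"gripper": 1, "x": 0, "y": 0, "z": 3.5, "ax": 0, "ay": 0, "az": 0}
    - {"gripper": 1, "x": 0, "y": 0, "z": 3.0, "ax": 0, "ay": 0, "az": 0}
    - {"gripper": 1, "x": 0, "y": 0, "z": 2.0, "ax": 0, "ay": 0, "az": 0}
    - {"gripper": 1, "x": 0, "y": 0, "z": 0.9, "ax": 0, "ay": 0, "az": 0}

```text
clock: 8.17
position: [491.9, 353.9, 10.2]
ee_rot: [0.738, -0.675, -0.0, 0.005]
contact_force: [0.5, 0.2, -1.5]
gripper_width: 35.1
grasp_force: 60.6
```

>>> send_rows:
  targets:
    - {"gripper": 1, "x": 0, "y": 0, "z": 0.4, "ax": 0, "ay": 0, "az": 0}
    - {"gripper": 1, "x": 0, "y": 0, "z": 0, "ax": 0, "ay": 0, "az": 0}
    - {"gripper": 1, "x": 0, "y": 0, "z": 0, "ax": 0, "ay": 0, "az": 0}
    - {"gripper": 1, "x": 0, "y": 0, "z": 0, "ax": 0, "ay": 0, "az": 0}

```text
clock: 8.5
position: [494.6, 357.9, 11.9]
ee_rot: [0.739, -0.674, -0.0, -0.0]
contact_force: [1.1, 0.3, -1.8]
gripper_width: 35.0
grasp_force: 60.6
```

>>> send_rows:
  targets:
    - {"gripper": 1, "x": 0, "y": 0, "z": 0.4, "ax": 0, "ay": 0, "az": 0}
    - {"gripper": 1, "x": 0, "y": 0, "z": 0.2, "ax": 0, "ay": 0, "az": 0}
    - {"gripper": 1, "x": 0, "y": 0, "z": 0, "ax": 0, "ay": 0, "az": 0}
    - {"gripper": -0.22, "x": 0, "y": 0, "z": 0, "ax": 0, "ay": 0, "az": 0}
    - {"gripper": -0.22, "x": 0, "y": 0, "z": 0, "ax": 0, "ay": 0, "az": 0}

```text
clock: 8.92
position: [493.8, 357.5, 4.7]
ee_rot: [0.739, -0.674, -0.0, 0.001]
contact_force: [1.0, 0.0, 0.1]
gripper_width: 52.1
grasp_force: 0.0
```

>>> send_rows:
  targets:
    - {"gripper": -0.22, "x": 0, "y": 0, "z": -2, "ax": 0, "ay": 0, "az": 0}
    - {"gripper": -0.22, "x": 0, "y": 0, "z": -3.4, "ax": 0, "ay": 0, "az": 0}
    - {"gripper": -0.22, "x": 0, "y": 0, "z": -3.4, "ax": 0, "ay": 0, "az": 0}
    - {"gripper": -1, "x": 0, "y": 0, "z": -1.6, "ax": 0, "ay": 0, "az": 0}
    - {"gripper": -1, "x": 4.0, "y": 0.74, "z": 0, "ax": 0, "ay": 0, "az": 0}

```text
clock: 9.33
position: [494.4, 324.1, 113.9]
ee_rot: [0.741, -0.671, 0.001, -0.007]
contact_force: [1.9, 0.2, -0.2]
gripper_width: 74.3
grasp_force: 0.0
```

>>> send_rows:
  targets:
    - {"gripper": -1, "x": 4.0, "y": 0.74, "z": 0, "ax": 0, "ay": 0, "az": 0}
    - {"gripper": -1, "x": 4.0, "y": 0.74, "z": 0, "ax": 0, "ay": 0, "az": 0}
    - {"gripper": -1, "x": 4.0, "y": 0.74, "z": 0, "ax": 0, "ay": 0, "az": 0}
    - {"gripper": -1, "x": 4.0, "y": 0.74, "z": 0, "ax": 0, "ay": 0, "az": 0}
    - {"gripper": -1, "x": 4.0, "y": 0.74, "z": 0, "ax": 0, "ay": 0, "az": 0}

```text
clock: 9.75
position: [471.1, 112.7, 109.0]
ee_rot: [0.739, -0.674, -0.0, 0.001]
contact_force: [0.7, -0.7, 0.2]
gripper_width: 85.2
grasp_force: 0.0
```

>>> send_rows:
  targets:
    - {"gripper": -1, "x": 4.0, "y": 0.74, "z": 0, "ax": 0, "ay": 0, "az": 0}
    - {"gripper": -1, "x": 4.0, "y": 0.74, "z": 0, "ax": 0, "ay": 0, "az": 0}
    - {"gripper": -1, "x": 0, "y": 0, "z": 0, "ax": 0, "ay": 0, "az": 0}
    - {"gripper": -1, "x": 0, "y": 0, "z": 0, "ax": 0, "ay": 0, "az": 0}
    - {"gripper": -1, "x": 0, "y": 0, "z": 0, "ax": 0, "ay": 0, "az": 0}

```text
clock: 10.17
position: [464.7, 33.4, 109.2]
ee_rot: [0.739, -0.674, 0.0, 0.001]
contact_force: [0.6, 0.4, -0.0]
gripper_width: 85.7
grasp_force: 0.0
```

Run:
```python
from h import *
st()
plan([(464.3,32.6,110,185.7),(464.3,32.6,24,185.7,30),(464.3,32.6,110,185.7,30),(410,357,110,185.7,41.5),(410,357,5.5,185.7,35),(410,357,110,185.7,35),(461.2,-38.6,110,186.5,41.5)],0)
```

```text
{'clock': 10.167, 'joints': [0.422, 0.254, -0.54, 0.001, -0.778, -0.332], 'position': [464.711, 33.387, 109.202], 'ee_rot': [0.739, -0.674, 0.0, 0.001], 'contact_force': [0.612, 0.401, -0.037], 'gripper_width': 85.674}
[0.07, 0.05, -0.08, 0.04, -0.06, -0.47]
-- [464.3, 32.6, 110.0] 185.7
3 x [0.0, 0.0, 2.87, 0.0, 0.0, 0.0]
-- [464.3, 32.5, 24.0] 185.7
3 x [0.0, 0.0, -2.87, 0.0, 0.0, 0.0]
-- [464.3, 32.6, 110.0] 185.7
8 x [-4.1, 0.27, 0.0, 0.0, 0.0, 0.0]
-- [410.0, 357.0, 110.0] 185.7
3 x [0.0, 0.0, 3.48, 0.0, 0.0, 0.0]
-- [410.0, 357.0, 5.5] 185.7
3 x [0.0, 0.0, -3.48, 0.0, 0.0, 0.0]
-- [410.0, 357.0, 110.0] 185.7
[3.99, -0.12, 0.0, 0.0, 0.0, -0.08]
[3.98, -0.11, 0.0, 0.0, 0.0, -0.08]
[3.99, -0.1, 0.0, 0.0, 0.0, -0.08]
[3.99, -0.1, 0.0, 0.0, 0.0, -0.08]
[3.99, -0.1, 0.0, 0.0, 0.0, -0.08]
[3.98, -0.09, 0.0, 0.0, 0.0, -0.08]
[3.99, -0.08, 0.0, 0.0, 0.0, -0.08]
[3.99, -0.08, 0.0, 0.0, 0.0, -0.08]
[3.99, -0.07, 0.0, 0.0, 0.0, -0.08]
[3.98, -0.07, 0.0, 0.0, 0.0, -0.08]
-- [461.2, -38.5, 110.0] 186.5
```

>>> send_rows:
  targets:
    - {"gripper": -1, "x": 0.07, "y": 0.05, "z": 3.4, "ax": 0, "ay": 0, "az": -0.4}
    - {"gripper": -1, "x": 0, "y": 0, "z": 3.0, "ax": 0, "ay": 0, "az": 0}
    - {"gripper": -1, "x": 0, "y": 0, "z": 1.5, "ax": 0, "ay": 0, "az": 0}
    - {"gripper": -1, "x": 0, "y": 0, "z": 0.6, "ax": 0, "ay": 0, "az": 0}
    - {"gripper": -1, "x": 0, "y": 0, "z": 0, "ax": 0, "ay": 0, "az": 0}

```text
clock: 10.58
position: [463.3, 33.4, 22.6]
ee_rot: [0.742, -0.67, -0.001, 0.002]
contact_force: [-0.4, 1.0, 0.9]
gripper_width: 85.5
grasp_force: 0.0
```

>>> send_rows:
  targets:
    - {"gripper": 1, "x": 0, "y": 0, "z": 0, "ax": 0, "ay": 0, "az": 0}
    - {"gripper": 1, "x": 0, "y": 0, "z": 0, "ax": 0, "ay": 0, "az": 0}
    - {"gripper": 1, "x": 0, "y": 0, "z": 0, "ax": 0, "ay": 0, "az": 0}
    - {"gripper": 1, "x": 0, "y": 0, "z": 0, "ax": 0, "ay": 0, "az": 0}
    - {"gripper": 1, "x": 0, "y": 0, "z": 0, "ax": 0, "ay": 0, "az": 0}

```text
clock: 11.0
position: [464.7, 32.9, 25.1]
ee_rot: [0.741, -0.671, 0.001, -0.0]
contact_force: [-0.6, 1.7, 5.3]
gripper_width: 35.1
grasp_force: 60.8
```

>>> send_rows:
  targets:
    - {"gripper": 1, "x": 0, "y": 0, "z": -1.5, "ax": 0, "ay": 0, "az": 0}
    - {"gripper": 1, "x": 0, "y": 0, "z": -2.8, "ax": 0, "ay": 0, "az": 0}
    - {"gripper": 1, "x": 0, "y": 0, "z": -2.8, "ax": 0, "ay": 0, "az": 0}
    - {"gripper": 1, "x": 0, "y": 0, "z": -1.5, "ax": 0, "ay": 0, "az": 0}
    - {"gripper": 1, "x": 0, "y": 0, "z": 0, "ax": 0, "ay": 0, "az": 0}

```text
clock: 11.42
position: [466.0, 33.3, 113.5]
ee_rot: [0.741, -0.671, 0.002, -0.003]
contact_force: [0.8, -0.6, -2.4]
gripper_width: 35.4
grasp_force: 60.2
```

>>> send_rows:
  targets:
    - {"gripper": 1, "x": -4.1, "y": 0.27, "z": 0, "ax": 0, "ay": 0, "az": 0}
    - {"gripper": 1, "x": -4.1, "y": 0.27, "z": 0, "ax": 0, "ay": 0, "az": 0}
    - {"gripper": 1, "x": -4.1, "y": 0.27, "z": 0, "ax": 0, "ay": 0, "az": 0}
    - {"gripper": 1, "x": -4.1, "y": 0.27, "z": 0, "ax": 0, "ay": 0, "az": 0}
    - {"gripper": 1, "x": -4.1, "y": 0.27, "z": 0, "ax": 0, "ay": 0, "az": 0}

```text
clock: 11.83
position: [428.7, 236.2, 108.5]
ee_rot: [0.741, -0.672, -0.0, 0.002]
contact_force: [1.8, -0.4, -1.0]
gripper_width: 35.2
grasp_force: 60.2
```

>>> send_rows:
  targets:
    - {"gripper": 1, "x": -4.1, "y": 0.27, "z": 0, "ax": 0, "ay": 0, "az": 0}
    - {"gripper": 1, "x": -4.1, "y": 0.27, "z": 0, "ax": 0, "ay": 0, "az": 0}
    - {"gripper": 1, "x": -4.1, "y": 0.27, "z": 0, "ax": 0, "ay": 0, "az": 0}
    - {"gripper": 1, "x": 0, "y": 0, "z": 0, "ax": 0, "ay": 0, "az": 0}
    - {"gripper": 1, "x": 0, "y": 0, "z": 0, "ax": 0, "ay": 0, "az": 0}

```text
clock: 12.25
position: [408.7, 358.3, 107.8]
ee_rot: [0.742, -0.67, -0.0, 0.002]
contact_force: [-0.5, -1.1, -3.4]
gripper_width: 34.9
grasp_force: 60.2
```

>>> send_rows:
  targets:
    - {"gripper": 1, "x": 0, "y": 0, "z": 0, "ax": 0, "ay": 0, "az": 0}
    - {"gripper": 1, "x": 0, "y": 0, "z": 3.5, "ax": 0, "ay": 0, "az": 0}
    - {"gripper": 1, "x": 0, "y": 0, "z": 3.0, "ax": 0, "ay": 0, "az": 0}
    - {"gripper": 1, "x": 0, "y": 0, "z": 2.0, "ax": 0, "ay": 0, "az": 0}
    - {"gripper": 1, "x": 0, "y": 0, "z": 1.0, "ax": 0, "ay": 0, "az": 0}

```text
clock: 12.67
position: [408.6, 353.1, 11.4]
ee_rot: [0.74, -0.672, 0.0, 0.004]
contact_force: [0.1, -0.5, -1.8]
gripper_width: 35.4
grasp_force: 60.3
```

>>> send_rows:
  targets:
    - {"gripper": 1, "x": 0, "y": 0, "z": 0.5, "ax": 0, "ay": 0, "az": 0}
    - {"gripper": 1, "x": 0, "y": 0, "z": 0, "ax": 0, "ay": 0, "az": 0}
    - {"gripper": 1, "x": 0, "y": 0, "z": 0, "ax": 0, "ay": 0, "az": 0}
    - {"gripper": 1, "x": 0, "y": 0, "z": 0, "ax": 0, "ay": 0, "az": 0}

```text
clock: 13.0
position: [410.5, 357.4, 10.9]
ee_rot: [0.741, -0.671, -0.0, -0.0]
contact_force: [-0.2, 0.4, -1.0]
gripper_width: 35.5
grasp_force: 60.3
```

Now release, and go to the third tube.

>>> send_rows:
  targets:
    - {"gripper": 1, "x": 0, "y": 0, "z": 0.4, "ax": 0, "ay": 0, "az": 0}
    - {"gripper": 1, "x": 0, "y": 0, "z": 0.15, "ax": 0, "ay": 0, "az": 0}
    - {"gripper": 1, "x": 0, "y": 0, "z": 0, "ax": 0, "ay": 0, "az": 0}
    - {"gripper": -0.22, "x": 0, "y": 0, "z": 0, "ax": 0, "ay": 0, "az": 0}
    - {"gripper": -0.22, "x": 0, "y": 0, "z": 0, "ax": 0, "ay": 0, "az": 0}

```text
clock: 13.42
position: [410.0, 357.3, 4.8]
ee_rot: [0.741, -0.671, -0.0, 0.0]
contact_force: [0.5, 0.4, -0.6]
gripper_width: 52.0
grasp_force: 0.0
```

>>> send_rows:
  targets:
    - {"gripper": -0.22, "x": 0, "y": 0, "z": -2, "ax": 0, "ay": 0, "az": 0}
    - {"gripper": -0.22, "x": 0, "y": 0, "z": -3.4, "ax": 0, "ay": 0, "az": 0}
    - {"gripper": -0.22, "x": 0, "y": 0, "z": -3.4, "ax": 0, "ay": 0, "az": 0}
    - {"gripper": -1, "x": 0, "y": 0, "z": -1.7, "ax": 0, "ay": 0, "az": 0}
    - {"gripper": -1, "x": 3.99, "y": -0.1, "z": 0, "ax": 0, "ay": 0, "az": -0.08}

```text
clock: 13.83
position: [418.3, 324.7, 114.4]
ee_rot: [0.744, -0.668, -0.0, -0.007]
contact_force: [1.7, 0.3, 0.0]
gripper_width: 74.5
grasp_force: 0.0
```

>>> send_rows:
  targets:
    - {"gripper": -1, "x": 3.99, "y": -0.1, "z": 0, "ax": 0, "ay": 0, "az": -0.08}
    - {"gripper": -1, "x": 3.99, "y": -0.1, "z": 0, "ax": 0, "ay": 0, "az": -0.08}
    - {"gripper": -1, "x": 3.99, "y": -0.1, "z": 0, "ax": 0, "ay": 0, "az": -0.08}
    - {"gripper": -1, "x": 3.99, "y": -0.1, "z": 0, "ax": 0, "ay": 0, "az": -0.08}
    - {"gripper": -1, "x": 3.99, "y": -0.1, "z": 0, "ax": 0, "ay": 0, "az": -0.08}

```text
clock: 14.25
position: [440.2, 117.7, 109.6]
ee_rot: [0.744, -0.668, -0.0, 0.001]
contact_force: [1.1, 0.4, -0.1]
gripper_width: 85.5
grasp_force: 0.0
```

>>> send_rows:
  targets:
    - {"gripper": -1, "x": 3.99, "y": -0.1, "z": 0, "ax": 0, "ay": 0, "az": -0.08}
    - {"gripper": -1, "x": 3.99, "y": -0.1, "z": 0, "ax": 0, "ay": 0, "az": -0.08}
    - {"gripper": -1, "x": 3.99, "y": -0.08, "z": 0, "ax": 0, "ay": 0, "az": -0.08}
    - {"gripper": -1, "x": 3.98, "y": -0.08, "z": 0, "ax": 0, "ay": 0, "az": -0.08}
    - {"gripper": -1, "x": 0, "y": 0, "z": 0, "ax": 0, "ay": 0, "az": 0}

```text
clock: 14.67
position: [461.2, -43.9, 109.5]
ee_rot: [0.743, -0.669, -0.0, 0.001]
contact_force: [0.3, 1.1, -0.1]
gripper_width: 85.2
grasp_force: 0.0
```

>>> send_rows:
  targets:
    - {"gripper": -1, "x": 0, "y": 0, "z": 0, "ax": 0, "ay": 0, "az": 0}
    - {"gripper": -1, "x": 0, "y": 0, "z": 0, "ax": 0, "ay": 0, "az": 0}
    - {"gripper": -1, "x": 0, "y": 0, "z": 0, "ax": 0, "ay": 0, "az": 0}

```text
clock: 14.92
position: [461.4, -38.0, 109.6]
ee_rot: [0.746, -0.666, -0.0, 0.001]
contact_force: [-0.9, -0.4, -0.4]
gripper_width: 85.2
grasp_force: 0.0
```

Run:
```python
from h import *
st()
plan([(461.2,-38.6,110,186.5,40),(461.2,-38.6,24,186.5,30),(461.2,-38.6,110,186.5,30),(410,267,110,186.5,41.5),(410,267,5.5,186.5,35),(410,267,110,186.5,35)],0)
```

```text
{'clock': 14.917, 'joints': [0.271, 0.249, -0.545, 0.001, -0.778, -0.158], 'position': [461.41, -37.954, 109.571], 'ee_rot': [0.746, -0.666, -0.0, 0.001], 'contact_force': [-0.932, -0.443, -0.395], 'gripper_width': 85.241}
[0.06, 0.03, -0.04, 0.09, -0.07, 0.05]
-- [461.2, -38.6, 110.0] 186.5
3 x [0.0, 0.0, 2.87, 0.0, 0.0, 0.0]
-- [461.2, -38.6, 24.0] 186.5
3 x [0.0, 0.0, -2.87, 0.0, 0.0, 0.0]
-- [461.2, -38.6, 110.0] 186.5
8 x [-3.87, 0.2, 0.0, 0.0, 0.0, 0.0]
-- [410.0, 267.0, 110.0] 186.5
3 x [0.0, 0.0, 3.48, 0.0, 0.0, 0.0]
-- [410.0, 267.0, 5.5] 186.5
3 x [0.0, 0.0, -3.48, 0.0, 0.0, 0.0]
-- [410.0, 267.0, 110.0] 186.5
```

>>> send_rows:
  targets:
    - {"gripper": -1, "x": 0, "y": 0, "z": 3.5, "ax": 0, "ay": 0, "az": 0}
    - {"gripper": -1, "x": 0, "y": 0, "z": 3.0, "ax": 0, "ay": 0, "az": 0}
    - {"gripper": -1, "x": 0, "y": 0, "z": 1.5, "ax": 0, "ay": 0, "az": 0}
    - {"gripper": -1, "x": 0, "y": 0, "z": 0.6, "ax": 0, "ay": 0, "az": 0}
    - {"gripper": -1, "x": 0, "y": 0, "z": 0, "ax": 0, "ay": 0, "az": 0}

```text
clock: 15.33
position: [460.5, -37.9, 22.3]
ee_rot: [0.747, -0.665, -0.001, 0.002]
contact_force: [-0.5, -0.8, 0.4]
gripper_width: 85.7
grasp_force: 0.0
```

>>> send_rows:
  targets:
    - {"gripper": 1, "x": 0, "y": 0, "z": 0, "ax": 0, "ay": 0, "az": 0}
    - {"gripper": 1, "x": 0, "y": 0, "z": 0, "ax": 0, "ay": 0, "az": 0}
    - {"gripper": 1, "x": 0, "y": 0, "z": 0, "ax": 0, "ay": 0, "az": 0}
    - {"gripper": 1, "x": 0, "y": 0, "z": 0, "ax": 0, "ay": 0, "az": 0}
    - {"gripper": 1, "x": 0, "y": 0, "z": 0, "ax": 0, "ay": 0, "az": 0}

```text
clock: 15.75
position: [462.2, -38.7, 24.7]
ee_rot: [0.746, -0.666, 0.001, 0.0]
contact_force: [-1.2, 1.9, 6.0]
gripper_width: 35.5
grasp_force: 60.7
```

>>> send_rows:
  targets:
    - {"gripper": 1, "x": 0, "y": 0, "z": -1.5, "ax": 0, "ay": 0, "az": 0}
    - {"gripper": 1, "x": 0, "y": 0, "z": -2.8, "ax": 0, "ay": 0, "az": 0}
    - {"gripper": 1, "x": 0, "y": 0, "z": -2.8, "ax": 0, "ay": 0, "az": 0}
    - {"gripper": 1, "x": 0, "y": 0, "z": -1.5, "ax": 0, "ay": 0, "az": 0}
    - {"gripper": 1, "x": 0, "y": 0, "z": 0, "ax": 0, "ay": 0, "az": 0}

```text
clock: 16.17
position: [463.6, -38.4, 113.1]
ee_rot: [0.746, -0.666, 0.002, -0.002]
contact_force: [0.7, -0.1, -1.3]
gripper_width: 35.6
grasp_force: 60.2
```

>>> send_rows:
  targets:
    - {"gripper": 1, "x": -3.87, "y": 0.2, "z": 0, "ax": 0, "ay": 0, "az": 0}
    - {"gripper": 1, "x": -3.87, "y": 0.2, "z": 0, "ax": 0, "ay": 0, "az": 0}
    - {"gripper": 1, "x": -3.87, "y": 0.2, "z": 0, "ax": 0, "ay": 0, "az": 0}
    - {"gripper": 1, "x": -3.87, "y": 0.2, "z": 0, "ax": 0, "ay": 0, "az": 0}
    - {"gripper": 1, "x": -3.87, "y": 0.2, "z": 0, "ax": 0, "ay": 0, "az": 0}

```text
clock: 16.58
position: [428.2, 153.3, 108.4]
ee_rot: [0.746, -0.666, -0.0, 0.002]
contact_force: [1.4, -0.5, -1.4]
gripper_width: 35.1
grasp_force: 60.2
```

>>> send_rows:
  targets:
    - {"gripper": 1, "x": -3.87, "y": 0.2, "z": 0, "ax": 0, "ay": 0, "az": 0}
    - {"gripper": 1, "x": -3.87, "y": 0.2, "z": 0, "ax": 0, "ay": 0, "az": 0}
    - {"gripper": 1, "x": -3.87, "y": 0.2, "z": 0, "ax": 0, "ay": 0, "az": 0}
    - {"gripper": 1, "x": 0, "y": 0, "z": 0, "ax": 0, "ay": 0, "az": 0}
    - {"gripper": 1, "x": 0, "y": 0, "z": 0, "ax": 0, "ay": 0, "az": 0}

```text
clock: 17.0
position: [409.5, 268.4, 107.9]
ee_rot: [0.747, -0.665, -0.0, 0.002]
contact_force: [-0.1, -1.7, -2.1]
gripper_width: 35.2
grasp_force: 60.2
```

>>> send_rows:
  targets:
    - {"gripper": 1, "x": 0, "y": 0, "z": 0, "ax": 0, "ay": 0, "az": 0}
    - {"gripper": 1, "x": 0, "y": 0, "z": 3.5, "ax": 0, "ay": 0, "az": 0}
    - {"gripper": 1, "x": 0, "y": 0, "z": 3.0, "ax": 0, "ay": 0, "az": 0}
    - {"gripper": 1, "x": 0, "y": 0, "z": 2.0, "ax": 0, "ay": 0, "az": 0}
    - {"gripper": 1, "x": 0, "y": 0, "z": 1.0, "ax": 0, "ay": 0, "az": 0}

```text
clock: 17.42
position: [409.0, 263.4, 11.2]
ee_rot: [0.745, -0.667, -0.0, 0.004]
contact_force: [-1.8, 0.5, -1.6]
gripper_width: 35.3
grasp_force: 60.3
```

>>> send_rows:
  targets:
    - {"gripper": 1, "x": 0, "y": 0, "z": 0.5, "ax": 0, "ay": 0, "az": 0}
    - {"gripper": 1, "x": 0, "y": 0, "z": 0, "ax": 0, "ay": 0, "az": 0}
    - {"gripper": 1, "x": 0, "y": 0, "z": 0, "ax": 0, "ay": 0, "az": 0}
    - {"gripper": 1, "x": 0, "y": 0, "z": 0, "ax": 0, "ay": 0, "az": 0}

```text
clock: 17.75
position: [411.1, 267.0, 10.0]
ee_rot: [0.746, -0.666, -0.0, 0.0]
contact_force: [1.1, 0.3, -2.2]
gripper_width: 35.1
grasp_force: 60.3
```

>>> send_rows:
  targets:
    - {"gripper": 1, "x": 0, "y": 0, "z": 0.35, "ax": 0, "ay": 0, "az": 0}
    - {"gripper": 1, "x": 0, "y": 0, "z": 0.15, "ax": 0, "ay": 0, "az": 0}
    - {"gripper": 1, "x": 0, "y": 0, "z": 0, "ax": 0, "ay": 0, "az": 0}
    - {"gripper": -0.22, "x": 0, "y": 0, "z": 0, "ax": 0, "ay": 0, "az": 0}
    - {"gripper": -0.22, "x": 0, "y": 0, "z": 0, "ax": 0, "ay": 0, "az": 0}

```text
clock: 18.17
position: [410.7, 267.3, 4.7]
ee_rot: [0.746, -0.666, -0.0, 0.0]
contact_force: [-0.2, -0.2, 0.4]
gripper_width: 52.1
grasp_force: 0.0
```

>>> send_rows:
  targets:
    - {"gripper": -0.22, "x": 0, "y": 0, "z": -2, "ax": 0, "ay": 0, "az": 0}
    - {"gripper": -0.22, "x": 0, "y": 0, "z": -3.4, "ax": 0, "ay": 0, "az": 0}
    - {"gripper": -0.22, "x": 0, "y": 0, "z": -3.4, "ax": 0, "ay": 0, "az": 0}
    - {"gripper": -0.22, "x": 0, "y": 0, "z": -3.4, "ax": 0, "ay": 0, "az": 0}
    - {"gripper": -0.22, "x": 0, "y": 0, "z": -1.7, "ax": 0, "ay": 0, "az": 0}

```text
clock: 18.58
position: [412.1, 268.5, 147.5]
ee_rot: [0.746, -0.666, 0.0, -0.002]
contact_force: [0.2, 0.9, -0.3]
gripper_width: 52.1
grasp_force: 0.0
```

Run:
```python
from h import *
st()
plan([(546.7,2.6,150,93.7,40)],0)
```

```text
{'clock': 18.583, 'joints': [0.909, 0.241, -0.436, 0.001, -0.889, -0.795], 'position': [412.057, 268.504, 147.458], 'ee_rot': [0.746, -0.666, 0.0, -0.002], 'contact_force': [0.193, 0.922, -0.254], 'gripper_width': 52.054}
[2.0, -0.74, -0.02, 0.0, 0.02, 6.63]
[1.89, -0.96, -0.02, 0.0, 0.02, 6.63]
[1.78, -1.18, -0.02, 0.0, 0.02, 6.63]
[1.62, -1.38, -0.02, 0.0, 0.02, 6.63]
[1.46, -1.55, -0.02, 0.0, 0.02, 6.63]
[1.26, -1.71, -0.02, 0.0, 0.02, 6.63]
[1.07, -1.85, -0.02, 0.0, 0.02, 6.63]
[0.84, -1.95, -0.02, 0.0, 0.02, 6.63]
[0.6, -2.04, -0.01, 0.0, 0.02, 6.63]
[0.37, -2.1, -0.02, 0.0, 0.02, 6.63]
[0.13, -2.13, -0.02, 0.0, 0.02, 6.63]
[-0.12, -2.12, -0.02, 0.0, 0.02, 6.63]
[-0.37, -2.1, -0.01, 0.0, 0.02, 6.63]
[-0.6, -2.04, -0.02, 0.0, 0.02, 6.63]
-- [546.7, 2.6, 150.0] 93.7
```

>>> send_rows:
  targets:
    - {"gripper": -0.22, "x": 2.0, "y": -0.74, "z": 0, "ax": 0, "ay": 0, "az": 6.63}
    - {"gripper": -0.22, "x": 1.89, "y": -0.96, "z": 0, "ax": 0, "ay": 0, "az": 6.63}
    - {"gripper": -0.22, "x": 1.78, "y": -1.18, "z": 0, "ax": 0, "ay": 0, "az": 6.63}
    - {"gripper": -0.22, "x": 1.62, "y": -1.38, "z": 0, "ax": 0, "ay": 0, "az": 6.63}
    - {"gripper": -0.22, "x": 1.46, "y": -1.55, "z": 0, "ax": 0, "ay": 0, "az": 6.63}

```text
clock: 19.0
position: [458.9, 171.2, 143.4]
ee_rot: [-0.523, 0.853, -0.0, -0.001]
contact_force: [0.7, -0.4, 1.0]
gripper_width: 52.4
grasp_force: 0.0
```

>>> send_rows:
  targets:
    - {"gripper": -0.22, "x": 1.26, "y": -1.71, "z": 0, "ax": 0, "ay": 0, "az": 6.63}
    - {"gripper": -0.22, "x": 1.07, "y": -1.85, "z": 0, "ax": 0, "ay": 0, "az": 6.63}
    - {"gripper": -0.22, "x": 0.84, "y": -1.95, "z": 0, "ax": 0, "ay": 0, "az": 6.63}
    - {"gripper": -0.22, "x": 0.6, "y": -2.04, "z": 0, "ax": 0, "ay": 0, "az": 6.63}
    - {"gripper": -0.22, "x": 0.37, "y": -2.1, "z": 0, "ax": 0, "ay": 0, "az": 6.63}

```text
clock: 19.42
position: [507.0, 76.2, 143.3]
ee_rot: [-0.257, 0.966, -0.0, -0.001]
contact_force: [0.4, 0.7, -0.3]
gripper_width: 52.0
grasp_force: 0.0
```

>>> send_rows:
  targets:
    - {"gripper": -0.22, "x": 0.13, "y": -2.13, "z": 0, "ax": 0, "ay": 0, "az": 6.63}
    - {"gripper": -0.22, "x": -0.12, "y": -2.12, "z": 0, "ax": 0, "ay": 0, "az": 6.63}
    - {"gripper": -0.22, "x": -0.37, "y": -2.1, "z": 0, "ax": 0, "ay": 0, "az": 6.63}
    - {"gripper": -0.22, "x": -0.6, "y": -2.04, "z": 0, "ax": 0, "ay": 0, "az": 6.63}
    - {"gripper": -0.22, "x": 0, "y": 0, "z": 0, "ax": 0, "ay": 0, "az": 0}

```text
clock: 19.83
position: [546.1, -1.3, 143.1]
ee_rot: [-0.029, 1.0, -0.001, -0.001]
contact_force: [1.3, 0.3, -0.3]
gripper_width: 52.3
grasp_force: 0.0
```

>>> send_rows:
  targets:
    - {"gripper": -0.22, "x": 0, "y": 0, "z": 0, "ax": 0, "ay": 0, "az": 0}
    - {"gripper": -0.22, "x": 0, "y": 0, "z": 0, "ax": 0, "ay": 0, "az": 0}
    - {"gripper": -0.22, "x": 0, "y": 0, "z": 0, "ax": 0, "ay": 0, "az": 0}
    - {"gripper": -0.22, "x": 0, "y": 0, "z": 0, "ax": 0, "ay": 0, "az": 0}

```text
clock: 20.17
position: [544.7, 1.8, 143.4]
ee_rot: [-0.033, 0.999, -0.001, -0.001]
contact_force: [0.0, -0.3, -0.6]
gripper_width: 52.0
grasp_force: 0.0
```

Run:
```python
from see import *
st(); img,w=cloud('wrist'); save(img,'w3.png'); s=st()
comps(w,56,62,tag='pins'); comps(w,64,72,tag='handle'); comps(w,80,90,tag='post')
img,w=cloud('top'); save(img,'top2.png'); comps(w,40,62,minA=30,tag='top')
plan([(546.7,2.6,150,93.6),(546.7,2.6,37,93.6)],0)
```

```text
{'clock': 20.167, 'joints': [0.302, 0.332, -0.313, 0.001, -0.927, -1.807], 'position': [544.672, 1.819, 143.412], 'ee_rot': [-0.033, 0.999, -0.001, -0.001], 'contact_force': [0.028, -0.276, -0.627], 'gripper_width': 52.037}
{'clock': 20.217, 'joints': [0.301, 0.332, -0.313, 0.001, -0.927, -1.807], 'position': [544.716, 1.774, 143.382], 'ee_rot': [-0.033, 0.999, -0.001, -0.001], 'contact_force': [0.636, 0.776, 0.397], 'gripper_width': 52.132}
pins [258, 10, 19, 21, 275] med [428.5  -4.5  59.7] rect [427.7  -4.5] [11.1 11.2] 49.1
pins [83, 103, 15, 26, 104] med [ 493.4 -118.7   59. ] rect [ 494.8 -120.3] [16.8  6.6] 0.36
pins [260, 330, 14, 15, 143] med [664.5  11.   59.5] rect [665.4  11.4] [ 9.5 11. ] 0.48
handle [75, 103, 16, 27, 159] med [ 493.6 -118.7   68.2] rect [ 494.7 -120.5] [17.   7.1] 2.08
handle [257, 155, 21, 95, 1888] med [544.5   3.2  69.2] rect [546.8   3.4] [69.  13.9] 3.65
post [45, 103, 34, 30, 774] med [ 494.5 -124.6   84.9] rect [ 494.8 -125.8] [17.1 17.3] 62.39
top [371, 81, 96, 24, 196] med [ 902.7 -498.7   49.1] rect [ 902.2 -495.4] [  7.6 300.6] 11.52
top [207, 143, 20, 10, 33] med [743.8 115.6  50.9] rect [748.3 122.5] [19.2 59. ] 7.78
top [144, 189, 34, 5, 170] med [623.5 293.5  50. ] rect [623.6 293.6] [99.1 13.4] 88.73
top [293, 205, 9, 11, 57] med [ 555.5 -111.2   42. ] rect [ 552.8 -113.1] [31.3 22.7] 33.71
top [133, 231, 18, 12, 83] med [491.5 347.9  41.8] rect [486.6 351.5] [28.  49.9] 43.61
top [129, 258, 22, 13, 114] med [410.5 355.8  41.5] rect [408.9 357.7] [34.4 62.6] 4.65
top [161, 258, 12, 10, 45] med [413.4 276.4  41.3] rect [412.9 277.8] [34.9 23.8] 80.3
top [159, 260, 10, 11, 35] med [399.6 291.7  41.4] rect [404.9 290.5] [36.1 17.7] 28.38
[-0.2, 0.08, -0.66, -0.07, -0.09, 0.13]
-- [546.7, 2.6, 150.0] 93.6
4 x [0.0, 0.0, 2.83, 0.0, 0.0, 0.0]
-- [546.7, 2.6, 37.0] 93.6
```

View pics/top2.png

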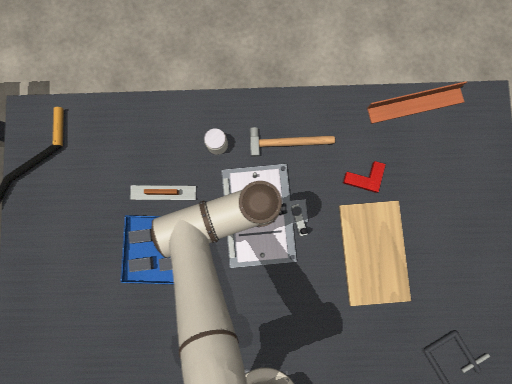

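>>> send_rows:
  targets:
    - {"gripper": -0.22, "x": -0.22, "y": 0.12, "z": 3.5, "ax": -0.07, "ay": -0.09, "az": 0.13}
    - {"gripper": -0.22, "x": 0, "y": 0, "z": 3.3, "ax": 0, "ay": 0, "az": 0}
    - {"gripper": -0.22, "x": 0, "y": 0, "z": 2.4, "ax": 0, "ay": 0, "az": 0}
    - {"gripper": -0.22, "x": 0, "y": 0, "z": 1.0, "ax": 0, "ay": 0, "az": 0}
    - {"gripper": -0.22, "x": 0, "y": 0, "z": 0.4, "ax": 0, "ay": 0, "az": 0}

```text
clock: 20.68
position: [546.0, 2.3, 35.6]
ee_rot: [-0.031, 1.0, -0.001, -0.002]
contact_force: [0.6, 0.0, 1.2]
gripper_width: 52.1
grasp_force: 0.0
```

>>> send_rows:
  targets:
    - {"gripper": -0.22, "x": 0, "y": 0, "z": 0, "ax": 0, "ay": 0, "az": 0}
    - {"gripper": -0.22, "x": 0, "y": 0, "z": 0, "ax": 0, "ay": 0, "az": 0}
    - {"gripper": -0.22, "x": 0, "y": 0, "z": 0, "ax": 0, "ay": 0, "az": 0}
    - {"gripper": -0.22, "x": 0, "y": 0, "z": 0, "ax": 0, "ay": 0, "az": 0}
    - {"gripper": -0.22, "x": 0, "y": 0, "z": 0, "ax": 0, "ay": 0, "az": 0}

```text
clock: 21.1
position: [547.7, 2.5, 38.4]
ee_rot: [-0.031, 1.0, 0.0, 0.001]
contact_force: [0.7, 0.4, 0.2]
gripper_width: 51.9
grasp_force: 0.0
```

Run:
```python
from h import *
st(); plan([(546.8,3.0,37,93.65)],0)
```

```text
{'clock': 21.1, 'joints': [0.301, 0.473, -0.416, 0.0, -0.68, -1.81], 'position': [547.713, 2.494, 38.429], 'ee_rot': [-0.031, 1.0, 0.0, 0.001], 'contact_force': [0.7, 0.376, 0.171], 'gripper_width': 51.855}
[0.09, 0.06, 0.14, 0.02, 0.12, -0.13]
-- [546.8, 3.0, 37.0] 93.65
```

Nicely aligned; a small correction, then close and let it settle.

>>> send_rows:
  targets:
    - {"gripper": -0.22, "x": 0.08, "y": 0.06, "z": 0.1, "ax": 0, "ay": 0.05, "az": -0.1}
    - {"gripper": 1, "x": 0, "y": 0, "z": 0, "ax": 0, "ay": 0, "az": 0}
    - {"gripper": 1, "x": 0, "y": 0, "z": 0, "ax": 0, "ay": 0, "az": 0}
    - {"gripper": 1, "x": 0, "y": 0, "z": 0, "ax": 0, "ay": 0, "az": 0}
    - {"gripper": 1, "x": 0, "y": 0, "z": 0, "ax": 0, "ay": 0, "az": 0}

```text
clock: 21.52
position: [546.4, 3.1, 36.5]
ee_rot: [-0.032, 0.999, 0.0, -0.0]
contact_force: [-1.2, 1.1, 2.1]
gripper_width: 13.2
grasp_force: 59.6
```

>>> send_rows:
  targets:
    - {"gripper": 1, "x": 0, "y": 0, "z": 0, "ax": 0, "ay": 0, "az": 0}
    - {"gripper": 1, "x": 0, "y": 0, "z": 0, "ax": 0, "ay": 0, "az": 0}
    - {"gripper": 1, "x": 0, "y": 0, "z": 0, "ax": 0, "ay": 0, "az": 0}
    - {"gripper": 1, "x": 0, "y": 0, "z": 0, "ax": 0, "ay": 0, "az": 0}

```text
clock: 21.85
position: [546.4, 3.1, 36.5]
ee_rot: [-0.032, 0.999, 0.0, -0.0]
contact_force: [-1.6, 3.4, 2.9]
gripper_width: 13.2
grasp_force: 59.8
```

Run:
```python
from h import *
s=st(); print(s['wrist_torque'])
```

```text
{'clock': 21.85, 'joints': [0.302, 0.475, -0.418, -0.0, -0.678, -1.809], 'position': [546.377, 3.07, 36.502], 'ee_rot': [-0.032, 0.999, 0.0, -0.0], 'contact_force': [-1.575, 3.381, 2.921], 'gripper_width': 13.226}
[0.64963582 0.3583591  0.02587529]
```

>>> send_rows:
  targets:
    - {"gripper": 1, "x": 0, "y": 0, "z": -0.3, "ax": 0, "ay": 0, "az": 0}
    - {"gripper": 1, "x": 0, "y": 0, "z": -0.5, "ax": 0, "ay": 0, "az": 0}
    - {"gripper": 1, "x": 0, "y": 0, "z": -0.6, "ax": 0, "ay": 0, "az": 0}
    - {"gripper": 1, "x": 0, "y": 0, "z": -0.6, "ax": 0, "ay": 0, "az": 0}
    - {"gripper": 1, "x": 0, "y": 0, "z": -0.6, "ax": 0, "ay": 0, "az": 0}

```text
clock: 22.27
position: [545.8, 2.9, 62.3]
ee_rot: [-0.031, 1.0, -0.0, -0.001]
contact_force: [1.0, 2.9, -8.9]
gripper_width: 13.4
grasp_force: 58.6
```

>>> send_rows:
  targets:
    - {"gripper": 1, "x": 0, "y": 0, "z": -0.6, "ax": 0, "ay": 0, "az": 0}
    - {"gripper": 1, "x": 0, "y": 0, "z": -0.6, "ax": 0, "ay": 0, "az": 0}
    - {"gripper": 1, "x": 0, "y": 0, "z": -0.7, "ax": 0, "ay": 0, "az": 0}
    - {"gripper": 1, "x": 0, "y": 0, "z": -0.7, "ax": 0, "ay": 0, "az": 0}
    - {"gripper": 1, "x": 0, "y": 0, "z": -0.7, "ax": 0, "ay": 0, "az": 0}

```text
clock: 22.68
position: [545.6, 2.2, 96.1]
ee_rot: [-0.031, 1.0, -0.0, -0.001]
contact_force: [-0.2, -0.0, -6.9]
gripper_width: 12.8
grasp_force: 58.9
```

>>> send_rows:
  targets:
    - {"gripper": 1, "x": 0, "y": 0, "z": -0.8, "ax": 0, "ay": 0, "az": 0}
    - {"gripper": 1, "x": 0, "y": 0, "z": -0.8, "ax": 0, "ay": 0, "az": 0}
    - {"gripper": 1, "x": 0, "y": 0, "z": -0.8, "ax": 0, "ay": 0, "az": 0}
    - {"gripper": 1, "x": 0, "y": 0, "z": -0.8, "ax": 0, "ay": 0, "az": 0}
    - {"gripper": 1, "x": 0, "y": 0, "z": 0, "ax": 0, "ay": 0, "az": 0}

```text
clock: 23.1
position: [547.6, 3.1, 129.5]
ee_rot: [-0.032, 0.999, 0.0, 0.002]
contact_force: [0.7, -0.4, -5.6]
gripper_width: 13.3
grasp_force: 59.1
```

Run:
```python
from see import *
s=st(); img,w=cloud('wrist'); save(img,'w4.png'); np.save('w4.npy',w)
comps(w,115,150,tag='handle')
img,w=cloud('scene'); save(img,'s4.png')
z=w[...,2]; comps(w,60,110,tag='plate',minA=300)
plan([(424,-340.5,108,93,35)],0)
```

```text
{'clock': 23.1, 'joints': [0.302, 0.35, -0.326, 0.001, -0.891, -1.81], 'position': [547.603, 3.051, 129.538], 'ee_rot': [-0.032, 0.999, 0.0, 0.002], 'contact_force': [0.721, -0.377, -5.573], 'gripper_width': 13.333}
handle [87, 0, 354, 294, 80428] med [490.3  -1.8 116.2] rect [ 5.082e+02 -1.000e-01] [142.  150.9] 3.64
handle [240, 321, 7, 23, 150] med [604.7  -5.5 116.7] rect [604.9  -5.6] [15.1  3.5] 2.24
handle [281, 321, 7, 23, 152] med [603.2  17.4 116.7] rect [603.6  17.5] [15.7  3.5] 4.78
handle [132, 325, 16, 22, 180] med [611.  -63.9 116.4] rect [611.1 -64.2] [ 6.  16.5] 42.72
handle [380, 325, 17, 22, 186] med [602.2  76.3 116.5] rect [602.1  76.4] [15.7  6.1] 53.36
plate [106, 8, 45, 13, 397] med [-1047.3   107.9    85.6] rect [-1068.    110.2] [266.9  90.8] 62.01
plate [56, 11, 44, 16, 417] med [-1051.7  -163.     84.9] rect [-1080.8  -162.5] [218.3 110.6] 80.41
plate [149, 89, 39, 20, 428] med [ 55.4 -14.6  86.1] rect [ 33.8 -10.2] [138.   68.1] 85.61
plate [314, 210, 29, 26, 593] med [782.3 117.5  83. ] rect [776.6 123. ] [63.2 62.2] 9.77
[1.31, -3.05, 0.18, 0.0, 0.0, 0.06]
[1.3, -3.04, 0.18, 0.0, 0.0, 0.06]
[1.3, -3.05, 0.18, 0.0, 0.0, 0.06]
[1.3, -3.05, 0.17, 0.0, 0.0, 0.06]
[1.29, -3.06, 0.18, 0.0, 0.0, 0.06]
[1.29, -3.05, 0.18, 0.0, 0.0, 0.06]
[1.29, -3.05, 0.18, 0.0, 0.0, 0.06]
[1.29, -3.06, 0.18, 0.0, 0.0, 0.06]
[1.28, -3.06, 0.18, 0.0, 0.0, 0.06]
[1.27, -3.05, 0.17, 0.0, 0.0, 0.06]
[1.28, -3.06, 0.18, 0.0, 0.0, 0.06]
-- [424.0, -340.5, 108.0] 93
```

View pics/s4.png

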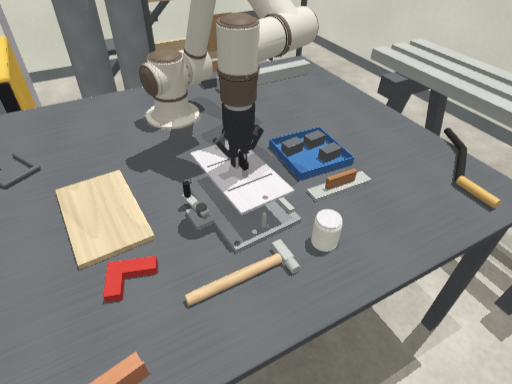

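Run:
```python
from h import *
w=np.load('top1.npy'); z=w[...,2]; m=np.zeros(z.shape,bool); m[190:315,330:420]=1; m&=(z>9)&(z<30)
m=cv2.morphologyEx(m.astype(np.uint8),cv2.MORPH_OPEN,np.ones((5,5)))
n,l,s,c=cv2.connectedComponentsWithStats(m); k=1+np.argmax(s[1:,4]); m=l==k
def fit(P,ax):
    a=P[:,ax];b=P[:,1-ax]
    for _ in range(4):
        f=np.polyfit(a,b,1); r=abs(b-np.polyval(f,a)); o=r<2.5*max(r.std(),.3); a,b=a[o],b[o]
    return f,len(a)
rows=np.where(m.sum(1)>50)[0][6:-6]; cols=np.where(m.sum(0)>60)[0][6:-6]
L=[];Rr=[];T=[];B=[]
for r in rows:
    c=np.where(m[r])[0]; L.append(w[r,c[0]]);Rr.append(w[r,c[-1]])
for c in cols:
    r=np.where(m[:,c])[0]; T.append(w[r[0],c]);B.append(w[r[-1],c])
for nme,P,ax in(('L',L,0),('R',Rr,0),('T',T,1),('B',B,1)):
    P=np.array(P); f,n=fit(P,ax); print(nme,np.degrees(np.arctan(f[0])),f[1]+f[0]*(424 if ax==0 else -340.5),n,np.median(P[:,2]))
```

```text
L 2.897688381454095 -250.84539665340853 56 15.567906019022075
R 3.1585585376403733 -428.8485471207015 47 18.210688598870092
T -2.7051442919422195 572.4998059449055 23 18.106859367502807
B -3.1856777596091685 275.5379886105866 26 16.51849270465516
```

>>> send_rows:
  targets:
    - {"gripper": 1, "x": 0.5, "y": -1.2, "z": 0.07, "ax": 0, "ay": 0, "az": 0.03}
    - {"gripper": 1, "x": 0.81, "y": -1.85, "z": 0.11, "ax": 0, "ay": 0, "az": 0.03}
    - {"gripper": 1, "x": 1.3, "y": -3.05, "z": 0.18, "ax": 0, "ay": 0, "az": 0.06}
    - {"gripper": 1, "x": 1.3, "y": -3.05, "z": 0.18, "ax": 0, "ay": 0, "az": 0.06}
    - {"gripper": 1, "x": 1.3, "y": -3.05, "z": 0.18, "ax": 0, "ay": 0, "az": 0.06}

```text
clock: 23.62
position: [500.3, -123.4, 119.4]
ee_rot: [-0.03, 1.0, -0.0, -0.002]
contact_force: [1.2, -0.7, -6.7]
gripper_width: 13.2
grasp_force: 59.2
```

>>> send_rows:
  targets:
    - {"gripper": 1, "x": 1.3, "y": -3.05, "z": 0.18, "ax": 0, "ay": 0, "az": 0.06}
    - {"gripper": 1, "x": 1.29, "y": -3.05, "z": 0.18, "ax": 0, "ay": 0, "az": 0.06}
    - {"gripper": 1, "x": 1.29, "y": -3.05, "z": 0.18, "ax": 0, "ay": 0, "az": 0.06}
    - {"gripper": 1, "x": 1.29, "y": -3.05, "z": 0.18, "ax": 0, "ay": 0, "az": 0.06}
    - {"gripper": 1, "x": 1.28, "y": -3.06, "z": 0.18, "ax": 0, "ay": 0, "az": 0.06}

```text
clock: 24.03
position: [444.4, -279.6, 110.6]
ee_rot: [-0.027, 1.0, 0.0, -0.001]
contact_force: [1.7, -0.3, -6.9]
gripper_width: 13.0
grasp_force: 59.2
```

>>> send_rows:
  targets:
    - {"gripper": 1, "x": 1.28, "y": -3.05, "z": 0.18, "ax": 0, "ay": 0, "az": 0.06}
    - {"gripper": 1, "x": 0.8, "y": -1.9, "z": 0.11, "ax": 0, "ay": 0, "az": 0.03}
    - {"gripper": 1, "x": 0.48, "y": -1.16, "z": 0.07, "ax": 0, "ay": 0, "az": 0.03}
    - {"gripper": 1, "x": 0, "y": 0, "z": 0, "ax": 0, "ay": 0, "az": 0}
    - {"gripper": 1, "x": 0, "y": 0, "z": 0, "ax": 0, "ay": 0, "az": 0}

```text
clock: 24.45
position: [422.9, -340.7, 107.0]
ee_rot: [-0.025, 1.0, 0.0, -0.001]
contact_force: [0.1, -0.4, -6.8]
gripper_width: 13.1
grasp_force: 59.4
```

>>> send_rows:
  targets:
    - {"gripper": 1, "x": 0, "y": 0, "z": 0, "ax": 0, "ay": 0, "az": 0}
    - {"gripper": 1, "x": 0, "y": 0, "z": 0, "ax": 0, "ay": 0, "az": 0}
    - {"gripper": 1, "x": 0, "y": 0, "z": 0, "ax": 0, "ay": 0, "az": 0}
    - {"gripper": 1, "x": 0, "y": 0, "z": 0, "ax": 0, "ay": 0, "az": 0}
    - {"gripper": 1, "x": 0, "y": 0, "z": 0, "ax": 0, "ay": 0, "az": 0}

```text
clock: 24.87
position: [424.1, -339.9, 107.8]
ee_rot: [-0.026, 1.0, -0.0, -0.0]
contact_force: [-0.9, 0.0, -6.7]
gripper_width: 13.7
grasp_force: 59.4
```

Run:
```python
from see import *
s=st(); img,w=cloud('wrist'); save(img,'w5.png'); np.save('w5.npy',w)
comps(w,85,105,tag='plate',minA=500)
z=w[...,2]; comps(w,9,30,tag='board',minA=100)
plan([(424,-340.5,108,93,35),(424,-340.5,39.5,93)],0)
```

```text
{'clock': 24.867, 'joints': [-0.377, 0.372, -0.358, 0.001, -0.841, -1.142], 'position': [424.091, -339.944, 107.794], 'ee_rot': [-0.026, 1.0, -0.0, -0.0], 'contact_force': [-0.882, 0.002, -6.689], 'gripper_width': 13.705}
plate [87, 0, 354, 294, 82479] med [ 365.2 -344.6   95.6] rect [ 385.1 -342.7] [142.5 151.6] 3.06
board [479, 312, 33, 44, 1033] med [ 534.5 -135.    16.1] rect [ 538.2 -133.7] [36. 24.] 4.52
[0.0, -0.04, -0.02, -0.01, -0.05, 0.0]
-- [424.0, -340.5, 108.0] 93
2 x [0.0, 0.0, 3.42, 0.0, 0.0, 0.0]
-- [424.0, -340.5, 39.5] 93
```

View pics/w5.png

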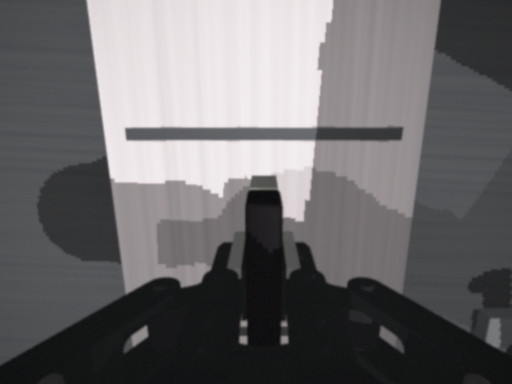

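>>> send_rows:
  targets:
    - {"gripper": 1, "x": 0, "y": -0.03, "z": 1.2, "ax": 0, "ay": -0.03, "az": 0}
    - {"gripper": 1, "x": 0, "y": 0, "z": 1.5, "ax": 0, "ay": 0, "az": 0}
    - {"gripper": 1, "x": 0, "y": 0, "z": 1.2, "ax": 0, "ay": 0, "az": 0}
    - {"gripper": 1, "x": 0, "y": 0, "z": 0.8, "ax": 0, "ay": 0, "az": 0}
    - {"gripper": 1, "x": 0, "y": 0, "z": 0.6, "ax": 0, "ay": 0, "az": 0}

```text
clock: 25.33
position: [423.5, -340.6, 53.9]
ee_rot: [-0.026, 1.0, 0.0, -0.001]
contact_force: [-0.3, 0.3, -6.9]
gripper_width: 13.1
grasp_force: 59.2
```

>>> send_rows:
  targets:
    - {"gripper": 1, "x": 0, "y": 0, "z": 0.4, "ax": 0, "ay": 0, "az": 0}
    - {"gripper": 1, "x": 0, "y": 0, "z": 0.3, "ax": 0, "ay": 0, "az": 0}
    - {"gripper": 1, "x": 0, "y": 0, "z": 0.2, "ax": 0, "ay": 0, "az": 0}
    - {"gripper": 1, "x": 0, "y": 0, "z": 0, "ax": 0, "ay": 0, "az": 0}
    - {"gripper": 1, "x": 0, "y": 0, "z": 0, "ax": 0, "ay": 0, "az": 0}

```text
clock: 25.75
position: [424.0, -340.9, 46.0]
ee_rot: [-0.026, 1.0, -0.0, 0.0]
contact_force: [0.4, -0.7, -6.3]
gripper_width: 13.0
grasp_force: 59.2
```

>>> send_rows:
  targets:
    - {"gripper": 1, "x": 0, "y": 0, "z": 0, "ax": 0, "ay": 0, "az": 0}
    - {"gripper": 1, "x": 0, "y": 0, "z": 0, "ax": 0, "ay": 0, "az": 0}
    - {"gripper": 1, "x": 0, "y": 0, "z": 0, "ax": 0, "ay": 0, "az": 0}

```text
clock: 26.0
position: [423.9, -340.9, 46.0]
ee_rot: [-0.026, 1.0, -0.0, 0.0]
contact_force: [-0.8, -0.4, -5.9]
gripper_width: 13.1
grasp_force: 59.2
```

>>> send_rows:
  targets:
    - {"gripper": 1, "x": 0, "y": 0, "z": 0.3, "ax": 0, "ay": 0, "az": 0}
    - {"gripper": 1, "x": 0, "y": 0, "z": 0.2, "ax": 0, "ay": 0, "az": 0}
    - {"gripper": 1, "x": 0, "y": 0, "z": 0.1, "ax": 0, "ay": 0, "az": 0}
    - {"gripper": 1, "x": 0, "y": 0, "z": 0, "ax": 0, "ay": 0, "az": 0}
    - {"gripper": 1, "x": 0, "y": 0, "z": 0, "ax": 0, "ay": 0, "az": 0}

```text
clock: 26.42
position: [423.6, -340.8, 39.5]
ee_rot: [-0.026, 1.0, -0.0, -0.0]
contact_force: [0.1, -0.4, -6.5]
gripper_width: 12.7
grasp_force: 59.4
```

>>> send_rows:
  targets:
    - {"gripper": 1, "x": 0, "y": 0, "z": 0.1, "ax": 0, "ay": 0, "az": 0}
    - {"gripper": 1, "x": 0, "y": 0, "z": 0, "ax": 0, "ay": 0, "az": 0}
    - {"gripper": 1, "x": 0, "y": 0, "z": 0, "ax": 0, "ay": 0, "az": 0}

```text
clock: 26.67
position: [423.7, -340.8, 39.5]
ee_rot: [-0.026, 1.0, -0.0, -0.0]
contact_force: [-3.4, 4.1, 4.0]
gripper_width: 13.2
grasp_force: 60.9
```

>>> send_rows:
  targets:
    - {"gripper": 0.06, "x": 0, "y": 0, "z": 0, "ax": 0, "ay": 0, "az": 0}
    - {"gripper": 0.06, "x": 0, "y": 0, "z": 0, "ax": 0, "ay": 0, "az": 0}
    - {"gripper": 0.06, "x": 0, "y": 0, "z": 0, "ax": 0, "ay": 0, "az": 0}
    - {"gripper": 0.06, "x": 0, "y": 0, "z": -2, "ax": 0, "ay": 0, "az": 0}
    - {"gripper": 0.06, "x": 0, "y": 0, "z": -3, "ax": 0, "ay": 0, "az": 0}

```text
clock: 27.08
position: [422.2, -340.1, 86.6]
ee_rot: [-0.026, 1.0, 0.001, -0.003]
contact_force: [0.2, 0.5, 0.5]
gripper_width: 39.7
grasp_force: 0.0
```

>>> send_rows:
  targets:
    - {"gripper": 0.06, "x": 0, "y": 0, "z": -4, "ax": 0, "ay": 0, "az": 0}
    - {"gripper": 0.06, "x": 0, "y": 0, "z": -4, "ax": 0, "ay": 0, "az": 0}
    - {"gripper": 0.06, "x": 0, "y": 0, "z": -2, "ax": 0, "ay": 0, "az": 0}
    - {"gripper": 0.06, "x": 0, "y": 0, "z": 0, "ax": 0, "ay": 0, "az": 0}
    - {"gripper": 0.06, "x": 0, "y": 0, "z": 0, "ax": 0, "ay": 0, "az": 0}

```text
clock: 27.5
position: [424.7, -341.2, 190.3]
ee_rot: [-0.026, 1.0, -0.001, 0.002]
contact_force: [0.3, 0.1, -1.0]
gripper_width: 40.2
grasp_force: 0.0
```

Run:
```python
from see import *
s=st()
img,w=cloud('wrist');comps(w,20,32,tag='plate',minA=1500)
comps(w,55,80,tag='handle',minA=200)
img,w=cloud('top'); save(img,'top3.png')
comps(w,40,60,tag='top',minA=100)
plan([(624,300,180,178.4,41.5)],0)
```

```text
{'clock': 27.5, 'joints': [-0.379, 0.281, -0.254, 0.0, -1.031, -1.141], 'position': [424.711, -341.156, 190.303], 'ee_rot': [-0.026, 1.0, -0.001, 0.002], 'contact_force': [0.349, 0.119, -1.046], 'gripper_width': 40.162}
plate [176, 16, 178, 280, 39178] med [ 385.9 -341.7   25.6] rect [ 423.6 -339.8] [270.7 152.3] 3.36
handle [256, 140, 18, 84, 1386] med [ 419.7 -340.9   70.4] rect [ 423.1 -340.7] [69.6 13.9] 2.72
handle [480, 255, 32, 29, 449] med [ 488.9 -132.7   68.4] rect [ 490.3 -130.6] [ 8.3 17.4] 57.29
top [371, 81, 96, 24, 204] med [ 900.5 -493.4   48.8] rect [ 901.7 -495.8] [  6.6 299.2] 11.53
top [144, 189, 34, 5, 170] med [623.5 293.   49.5] rect [623.5 294.2] [99.4 13.3] 88.59
top [129, 231, 22, 13, 138] med [491.8 361.8  42.2] rect [489.3 357.8] [63.5 35.3] 88.71
top [129, 257, 22, 15, 134] med [409.8 356.8  41.6] rect [409.3 358. ] [35.1 63.7] 6.48
top [159, 256, 22, 15, 131] med [413.1 268.   41.6] rect [409.9 267.9] [35. 64.] 6.39
[-1.37, 3.7, 0.05, 0.01, 0.0, -5.03]
[-1.69, 3.57, 0.04, 0.01, 0.0, -5.03]
[-2.0, 3.4, 0.05, 0.01, 0.0, -5.03]
[-2.29, 3.22, 0.04, 0.01, 0.0, -5.03]
[-2.56, 3.0, 0.04, 0.01, 0.0, -5.03]
[-2.82, 2.77, 0.05, 0.01, 0.0, -5.03]
[-3.05, 2.51, 0.04, 0.01, 0.0, -5.03]
[-3.25, 2.23, 0.04, 0.01, 0.0, -5.03]
[-3.44, 1.94, 0.04, 0.01, 0.0, -5.03]
[-3.6, 1.63, 0.04, 0.01, 0.0, -5.03]
[-3.73, 1.31, 0.04, 0.01, 0.0, -5.03]
[-3.82, 0.98, 0.04, 0.01, 0.0, -5.03]
[-3.9, 0.64, 0.04, 0.01, 0.0, -5.03]
[-3.93, 0.29, 0.04, 0.01, 0.0, -5.03]
[-3.95, -0.05, 0.05, 0.01, 0.0, -5.03]
[-3.93, -0.4, 0.04, 0.01, 0.0, -5.03]
[-3.88, -0.74, 0.04, 0.01, 0.0, -5.03]
-- [624.0, 300.0, 180.0] 178.4
```

>>> send_rows:
  targets:
    - {"gripper": 0.06, "x": -1.37, "y": 3.7, "z": 0.04, "ax": 0, "ay": 0, "az": -5.03}
    - {"gripper": 0.06, "x": -1.69, "y": 3.57, "z": 0.04, "ax": 0, "ay": 0, "az": -5.03}
    - {"gripper": 0.06, "x": -2.0, "y": 3.4, "z": 0.04, "ax": 0, "ay": 0, "az": -5.03}
    - {"gripper": 0.06, "x": -2.29, "y": 3.22, "z": 0.04, "ax": 0, "ay": 0, "az": -5.03}
    - {"gripper": 0.06, "x": -2.56, "y": 3.0, "z": 0.04, "ax": 0, "ay": 0, "az": -5.03}

```text
clock: 28.02
position: [482.1, -150.8, 184.8]
ee_rot: [-0.245, 0.97, 0.0, -0.002]
contact_force: [0.3, 0.0, 0.1]
gripper_width: 40.0
grasp_force: 0.0
```

>>> send_rows:
  targets:
    - {"gripper": 0.06, "x": -2.82, "y": 2.77, "z": 0.04, "ax": 0, "ay": 0, "az": -5.03}
    - {"gripper": 0.06, "x": -3.05, "y": 2.51, "z": 0.04, "ax": 0, "ay": 0, "az": -5.03}
    - {"gripper": 0.06, "x": -3.25, "y": 2.23, "z": 0.04, "ax": 0, "ay": 0, "az": -5.03}
    - {"gripper": 0.06, "x": -3.44, "y": 1.94, "z": 0.04, "ax": 0, "ay": 0, "az": -5.03}
    - {"gripper": 0.06, "x": -3.6, "y": 1.63, "z": 0.04, "ax": 0, "ay": 0, "az": -5.03}

```text
clock: 28.43
position: [541.2, 37.8, 182.7]
ee_rot: [-0.45, 0.893, 0.0, -0.002]
contact_force: [0.7, -1.0, -0.2]
gripper_width: 39.8
grasp_force: 0.0
```

>>> send_rows:
  targets:
    - {"gripper": 0.06, "x": -3.73, "y": 1.31, "z": 0.04, "ax": 0, "ay": 0, "az": -5.03}
    - {"gripper": 0.06, "x": -3.82, "y": 0.98, "z": 0.04, "ax": 0, "ay": 0, "az": -5.03}
    - {"gripper": 0.06, "x": -3.9, "y": 0.64, "z": 0.04, "ax": 0, "ay": 0, "az": -5.03}
    - {"gripper": 0.06, "x": -3.93, "y": 0.29, "z": 0.04, "ax": 0, "ay": 0, "az": -5.03}
    - {"gripper": 0.06, "x": -3.95, "y": -0.05, "z": 0.04, "ax": 0, "ay": 0, "az": -5.03}

```text
clock: 28.85
position: [600.3, 226.0, 180.1]
ee_rot: [-0.634, 0.773, 0.0, -0.002]
contact_force: [-0.4, -0.0, 0.4]
gripper_width: 39.7
grasp_force: 0.0
```

>>> send_rows:
  targets:
    - {"gripper": 0.06, "x": -3.93, "y": -0.4, "z": 0.04, "ax": 0, "ay": 0, "az": -5.03}
    - {"gripper": 0.06, "x": -3.88, "y": -0.74, "z": 0.04, "ax": 0, "ay": 0, "az": -5.03}
    - {"gripper": 0.06, "x": 0, "y": 0, "z": 0, "ax": 0, "ay": 0, "az": 0}
    - {"gripper": 0.06, "x": 0, "y": 0, "z": 0, "ax": 0, "ay": 0, "az": 0}
    - {"gripper": 0.06, "x": 0, "y": 0, "z": 0, "ax": 0, "ay": 0, "az": 0}

```text
clock: 29.27
position: [623.5, 299.3, 179.2]
ee_rot: [-0.697, 0.717, 0.0, -0.002]
contact_force: [-0.2, 0.3, 1.2]
gripper_width: 40.4
grasp_force: 0.0
```

>>> send_rows:
  targets:
    - {"gripper": 0.06, "x": 0, "y": 0, "z": 0, "ax": 0, "ay": 0, "az": 0}
    - {"gripper": 0.06, "x": 0, "y": 0, "z": 0, "ax": 0, "ay": 0, "az": 0}

```text
clock: 29.43
position: [624.2, 298.4, 181.6]
ee_rot: [-0.697, 0.717, 0.0, -0.001]
contact_force: [1.0, -0.2, 0.3]
gripper_width: 40.2
grasp_force: 0.0
```

Run:
```python
from see import *
s=st()
img,w=cloud('wrist');save(img,'w6.png');comps(w,44,56,tag='rib',minA=300);comps(w,8,16,tag='steel',minA=300)
```

```text
{'clock': 29.433, 'joints': [0.679, 0.532, 0.122, -0.0, -1.162, -0.707], 'position': [624.156, 298.357, 181.578], 'ee_rot': [-0.697, 0.717, 0.0, -0.001], 'contact_force': [0.98, -0.202, 0.272], 'gripper_width': 40.219}
rib [254, 118, 17, 113, 1848] med [625.  290.   51.4] rect [624.9 294. ] [99.  13.8] 87.92
steel [238, 58, 50, 204, 7392] med [624.  272.3  13.6] rect [625.2 294.7] [200.5  44. ] 87.95
steel [330, 70, 19, 173, 334] med [551.  284.4  12.1] rect [551.3 291.2] [169.3   0.9] 86.72
steel [465, 102, 11, 69, 346] med [428.4 268.9  12.2] rect [428.4 270. ] [ 8.2 63.9] 0.63
steel [453, 190, 43, 64, 506] med [425.1 334.5  10.1] rect [411.4 358. ] [36.6 65.7] 3.71
steel [373, 193, 38, 64, 407] med [500.9 333.5   9.3] rect [494.3 358. ] [35.8 64.6] 4.78
steel [401, 260, 111, 13, 389] med [415.2 409.9  12. ] rect [421.4 408.2] [ 10.2 121.1] 89.92
```

View pics/w6.png

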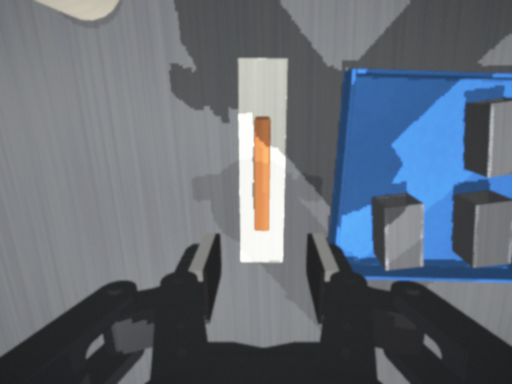

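Run:
```python
from see import *
plan([(624.8,294.2,181,177.93),(624.8,294.2,60,177.93,40)],0)
```

```text
[0.42, -0.07, 0.09, 0.04, -0.02, 0.45]
-- [624.8, 294.2, 181.0] 177.93
4 x [0.0, 0.0, 3.03, 0.0, 0.0, 0.0]
-- [624.8, 294.2, 60.0] 177.93
```

>>> send_rows:
  targets:
    - {"gripper": 0.06, "x": 0.42, "y": -0.07, "z": 2.5, "ax": 0, "ay": 0, "az": 0.45}
    - {"gripper": 0.06, "x": 0, "y": 0, "z": 4.0, "ax": 0, "ay": 0, "az": 0}
    - {"gripper": 0.06, "x": 0, "y": 0, "z": 3.5, "ax": 0, "ay": 0, "az": 0}
    - {"gripper": 0.06, "x": 0, "y": 0, "z": 2.5, "ax": 0, "ay": 0, "az": 0}
    - {"gripper": 0.06, "x": 0, "y": 0, "z": 1.5, "ax": 0, "ay": 0, "az": 0}

```text
clock: 29.9
position: [623.0, 293.3, 38.3]
ee_rot: [-0.694, 0.72, 0.001, -0.003]
contact_force: [-0.4, 0.0, 0.6]
gripper_width: 40.1
grasp_force: 0.0
```

>>> send_rows:
  targets:
    - {"gripper": 0.06, "x": 0, "y": 0, "z": 1.0, "ax": 0, "ay": 0, "az": 0}
    - {"gripper": 0.06, "x": 0, "y": 0, "z": 0.6, "ax": 0, "ay": 0, "az": 0}
    - {"gripper": 0.06, "x": 0, "y": 0, "z": 0, "ax": 0, "ay": 0, "az": 0}
    - {"gripper": 0.06, "x": 0, "y": 0, "z": 0, "ax": 0, "ay": 0, "az": 0}
    - {"gripper": 0.06, "x": 0, "y": 0, "z": 0, "ax": 0, "ay": 0, "az": 0}

```text
clock: 30.32
position: [625.8, 296.0, 27.5]
ee_rot: [-0.695, 0.719, -0.0, 0.001]
contact_force: [0.6, -0.1, -0.1]
gripper_width: 40.3
grasp_force: 0.0
```

Run:
```python
from see import *
st(); plan([(624.8,294.2,19,177.93)],0)
```

```text
{'clock': 30.317, 'joints': [0.675, 0.677, -0.036, 0.0, -0.855, -0.709], 'position': [625.771, 296.024, 27.463], 'ee_rot': [-0.695, 0.719, -0.0, 0.001], 'contact_force': [0.587, -0.074, -0.125], 'gripper_width': 40.276}
[0.19, 0.09, 0.85, -0.11, 0.09, 0.09]
-- [624.8, 294.2, 19.0] 177.93
```

>>> send_rows:
  targets:
    - {"gripper": 0.06, "x": 0.18, "y": 0.09, "z": 0.5, "ax": -0.05, "ay": 0.05, "az": 0.09}
    - {"gripper": 0.06, "x": 0, "y": 0, "z": 0.25, "ax": 0, "ay": 0, "az": 0}
    - {"gripper": 0.06, "x": 0, "y": 0, "z": 0, "ax": 0, "ay": 0, "az": 0}
    - {"gripper": 0.06, "x": 0, "y": 0, "z": 0, "ax": 0, "ay": 0, "az": 0}
    - {"gripper": 1, "x": 0, "y": 0, "z": 0, "ax": 0, "ay": 0, "az": 0}

```text
clock: 30.73
position: [623.9, 293.8, 18.3]
ee_rot: [-0.694, 0.72, 0.0, -0.001]
contact_force: [1.0, 0.6, -1.1]
gripper_width: 29.4
grasp_force: 0.0
```

>>> send_rows:
  targets:
    - {"gripper": 1, "x": 0, "y": 0, "z": 0, "ax": 0, "ay": 0, "az": 0}
    - {"gripper": 1, "x": 0, "y": 0, "z": 0, "ax": 0, "ay": 0, "az": 0}
    - {"gripper": 1, "x": 0, "y": 0, "z": 0, "ax": 0, "ay": 0, "az": 0}
    - {"gripper": 1, "x": 0, "y": 0, "z": 0, "ax": 0, "ay": 0, "az": 0}
    - {"gripper": 1, "x": 0, "y": 0, "z": 0, "ax": 0, "ay": 0, "az": 0}

```text
clock: 31.15
position: [624.2, 294.1, 18.6]
ee_rot: [-0.694, 0.72, 0.0, -0.0]
contact_force: [0.1, -0.2, 2.3]
gripper_width: 13.1
grasp_force: 59.8
```

>>> send_rows:
  targets:
    - {"gripper": 1, "x": 0, "y": 0, "z": -0.8, "ax": 0, "ay": 0, "az": 0}
    - {"gripper": 1, "x": 0, "y": 0, "z": -1.8, "ax": 0, "ay": 0, "az": 0}
    - {"gripper": 1, "x": 0, "y": 0, "z": -2.8, "ax": 0, "ay": 0, "az": 0}
    - {"gripper": 1, "x": 0, "y": 0, "z": -2.8, "ax": 0, "ay": 0, "az": 0}
    - {"gripper": 1, "x": 0, "y": 0, "z": -1.5, "ax": 0, "ay": 0, "az": 0}

```text
clock: 31.57
position: [624.4, 294.0, 117.8]
ee_rot: [-0.694, 0.72, -0.0, -0.0]
contact_force: [0.1, 1.3, -3.1]
gripper_width: 12.9
grasp_force: 59.3
```

Run:
```python
from see import *
st(); img,w=cloud('wrist'); save(img,'w7.png'); comps(w,80,112,tag='se',minA=300)
# jig frame: pins mean of wrist views
c=np.array([546.6,2.9]); a=np.radians(3.78); ex=np.array([np.cos(a),np.sin(a)]); ey=np.array([-ex[1],ex[0]])
t=c+57*ey; print(t)
plan([(t[0],t[1],110,93.78,35)],0)
```

```text
{'clock': 31.567, 'joints': [0.674, 0.581, 0.039, 0.0, -1.029, -0.71], 'position': [624.366, 293.977, 117.753], 'ee_rot': [-0.694, 0.72, -0.0, -0.0], 'contact_force': [0.117, 1.253, -3.094], 'gripper_width': 12.872}
[542.84224092  59.77599886]
[1.83, 0.57, 0.07, -0.01, 0.02, 6.48]
[1.88, 0.37, 0.08, -0.01, 0.02, 6.48]
[1.91, 0.14, 0.08, -0.01, 0.02, 6.48]
[1.92, -0.07, 0.07, -0.01, 0.02, 6.48]
[1.89, -0.28, 0.08, -0.01, 0.02, 6.48]
[1.85, -0.5, 0.08, -0.01, 0.02, 6.48]
[1.79, -0.7, 0.08, -0.01, 0.02, 6.48]
[1.69, -0.9, 0.08, -0.01, 0.02, 6.48]
[1.58, -1.08, 0.08, -0.01, 0.02, 6.48]
[1.45, -1.26, 0.08, -0.01, 0.02, 6.48]
[1.29, -1.41, 0.08, -0.01, 0.02, 6.48]
[1.13, -1.55, 0.08, -0.01, 0.02, 6.48]
[0.95, -1.66, 0.08, -0.01, 0.02, 6.48]
-- [542.9, 59.8, 110.0] 93.78
```

>>> send_rows:
  targets:
    - {"gripper": 1, "x": 1.83, "y": 0.57, "z": 0, "ax": 0, "ay": 0, "az": 6.48}
    - {"gripper": 1, "x": 1.88, "y": 0.37, "z": 0, "ax": 0, "ay": 0, "az": 6.48}
    - {"gripper": 1, "x": 1.91, "y": 0.14, "z": 0, "ax": 0, "ay": 0, "az": 6.48}
    - {"gripper": 1, "x": 1.92, "y": -0.07, "z": 0, "ax": 0, "ay": 0, "az": 6.48}
    - {"gripper": 1, "x": 1.89, "y": -0.28, "z": 0, "ax": 0, "ay": 0, "az": 6.48}

```text
clock: 32.03
position: [590.0, 202.0, 113.2]
ee_rot: [-0.463, 0.886, 0.0, -0.003]
contact_force: [-1.1, -0.1, -4.1]
gripper_width: 12.9
grasp_force: 59.1
```

>>> send_rows:
  targets:
    - {"gripper": 1, "x": 1.85, "y": -0.5, "z": 0, "ax": 0, "ay": 0, "az": 6.48}
    - {"gripper": 1, "x": 1.79, "y": -0.7, "z": 0, "ax": 0, "ay": 0, "az": 6.48}
    - {"gripper": 1, "x": 1.69, "y": -0.9, "z": 0, "ax": 0, "ay": 0, "az": 6.48}
    - {"gripper": 1, "x": 1.58, "y": -1.08, "z": 0, "ax": 0, "ay": 0, "az": 6.48}
    - {"gripper": 1, "x": 1.45, "y": -1.26, "z": 0, "ax": 0, "ay": 0, "az": 6.48}

```text
clock: 32.45
position: [558.1, 111.7, 113.7]
ee_rot: [-0.197, 0.98, -0.0, -0.003]
contact_force: [-0.0, 0.6, -4.1]
gripper_width: 13.2
grasp_force: 59.1
```

>>> send_rows:
  targets:
    - {"gripper": 1, "x": 1.29, "y": -1.41, "z": 0, "ax": 0, "ay": 0, "az": 6.48}
    - {"gripper": 1, "x": 1.13, "y": -1.55, "z": 0, "ax": 0, "ay": 0, "az": 6.48}
    - {"gripper": 1, "x": 0.95, "y": -1.66, "z": 0, "ax": 0, "ay": 0, "az": 6.48}
    - {"gripper": 1, "x": 0, "y": 0, "z": 0, "ax": 0, "ay": 0, "az": 0}
    - {"gripper": 1, "x": 0, "y": 0, "z": 0, "ax": 0, "ay": 0, "az": 0}

```text
clock: 32.87
position: [539.4, 57.8, 114.3]
ee_rot: [-0.032, 0.999, -0.001, -0.002]
contact_force: [1.1, -0.1, -3.3]
gripper_width: 13.0
grasp_force: 59.2
```

>>> send_rows:
  targets:
    - {"gripper": 1, "x": 0, "y": 0, "z": 0, "ax": 0, "ay": 0, "az": 0}
    - {"gripper": 1, "x": 0, "y": 0, "z": 0, "ax": 0, "ay": 0, "az": 0}
    - {"gripper": 1, "x": 0, "y": 0, "z": 0, "ax": 0, "ay": 0, "az": 0}
    - {"gripper": 1, "x": 0, "y": 0, "z": 0, "ax": 0, "ay": 0, "az": 0}
    - {"gripper": 1, "x": 0, "y": 0, "z": 0, "ax": 0, "ay": 0, "az": 0}

```text
clock: 33.28
position: [541.1, 59.5, 115.4]
ee_rot: [-0.033, 0.999, -0.0, -0.001]
contact_force: [0.4, -0.8, -3.4]
gripper_width: 13.2
grasp_force: 59.2
```

Run:
```python
from see import *
st(); img,w=cloud('wrist'); save(img,'w8.png'); comps(w,95,125,tag='se',minA=300); comps(w,56,62,tag='pin'); comps(w,26,31.5,tag='bar',minA=150)
plan([(542.8,59.8,107,93.78,35)],0)
```

```text
{'clock': 33.283, 'joints': [0.408, 0.364, -0.347, 0.0, -0.861, -1.913], 'position': [541.062, 59.454, 115.37], 'ee_rot': [-0.033, 0.999, -0.0, -0.001], 'contact_force': [0.41, -0.824, -3.418], 'gripper_width': 13.203}
se [211, 25, 106, 220, 17514] med [476.5  53.8 110.2] rect [491.3  55.3] [98.5 44.3] 3.62
pin [153, 0, 22, 21, 344] med [428.7  -3.3  59.9] rect [428.4  -4.2] [ 9.9 11.6] 2.72
bar [305, 20, 24, 247, 2557] med [490.5  93.   30.3] rect [508.2  94.4] [173.7  14.8] 6.53
bar [460, 43, 52, 179, 1558] med [494. 211.  30.] rect [491.7 211.2] [124.2  38.2] 15.52
bar [3, 93, 53, 130, 506] med [ 523.2 -108.1   29.6] rect [ 525.1 -106.9] [94.6  5.6] 15.59
[-0.18, 0.04, 0.84, -0.05, -0.1, -0.06]
-- [542.8, 59.8, 107.0] 93.78
```

View pics/w8.png

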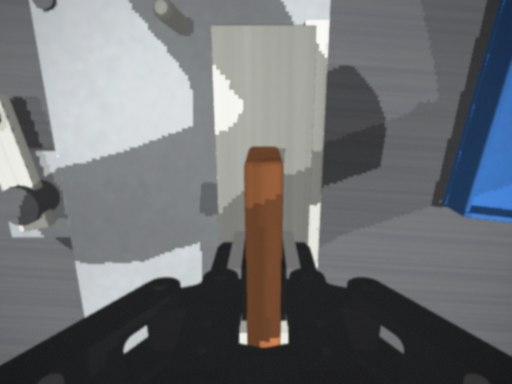

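>>> send_rows:
  targets:
    - {"gripper": 1, "x": -0.18, "y": -0.06, "z": 1.2, "ax": 0, "ay": -0.05, "az": -0.06}
    - {"gripper": 1, "x": 0, "y": 0, "z": 1.8, "ax": 0, "ay": 0, "az": 0}
    - {"gripper": 1, "x": 0, "y": 0, "z": 1.8, "ax": 0, "ay": 0, "az": 0}
    - {"gripper": 1, "x": 0, "y": 0, "z": 1.2, "ax": 0, "ay": 0, "az": 0}
    - {"gripper": 1, "x": 0, "y": 0, "z": 0.7, "ax": 0, "ay": 0, "az": 0}

```text
clock: 33.75
position: [541.9, 58.2, 46.9]
ee_rot: [-0.033, 0.999, -0.001, -0.002]
contact_force: [-0.8, -0.6, -4.4]
gripper_width: 13.3
grasp_force: 59.1
```

>>> send_rows:
  targets:
    - {"gripper": 1, "x": 0, "y": 0, "z": 0.5, "ax": 0, "ay": 0, "az": 0}
    - {"gripper": 1, "x": 0, "y": 0, "z": 0, "ax": 0, "ay": 0, "az": 0}
    - {"gripper": 1, "x": 0, "y": 0, "z": 0, "ax": 0, "ay": 0, "az": 0}
    - {"gripper": 1, "x": 0, "y": 0, "z": 0, "ax": 0, "ay": 0, "az": 0}
    - {"gripper": 1, "x": 0, "y": 0, "z": 0, "ax": 0, "ay": 0, "az": 0}

```text
clock: 34.17
position: [543.5, 58.7, 44.4]
ee_rot: [-0.033, 0.999, -0.0, 0.001]
contact_force: [0.1, 0.2, -3.8]
gripper_width: 13.3
grasp_force: 59.1
```

Run:
```python
from see import *
st(); img,w=cloud('wrist'); np.save('w9.npy',w); save(img,'w9.png'); comps(w,28,60,tag='se',minA=300); comps(w,56,62,tag='pin')
plan([(542.8,59.8,34.5,93.78,35)],0)
```

```text
{'clock': 34.167, 'joints': [0.405, 0.463, -0.413, 0.001, -0.694, -1.911], 'position': [543.455, 58.703, 44.418], 'ee_rot': [-0.033, 0.999, -0.0, 0.001], 'contact_force': [0.065, 0.179, -3.845], 'gripper_width': 13.264}
se [314, 0, 48, 286, 8838] med [486.5  89.1  30.2] rect [500.5  89.9] [139.6  15.5] 3.77
se [211, 25, 106, 226, 17898] med [479.6  53.1  39. ] rect [493.8  54.7] [98.9 44.2] 3.86
pin [247, 151, 33, 5, 80] med [494.4  54.5  59.3] rect [494.6  54.5] [ 1.2 12.8] 6.55
pin [233, 236, 12, 8, 68] med [532.5  46.4  59.3] rect [532.5  46.5] [1.1 4.9] 2.69
pin [283, 237, 12, 7, 68] med [531.2  67.7  59. ] rect [531.   67.8] [1.2 5. ] 4.97
pin [216, 245, 16, 9, 93] med [537.   40.5  59.4] rect [537.   40.3] [1.5 6. ] 4.99
pin [296, 245, 16, 8, 85] med [534.8  74.7  59.1] rect [534.7  74.5] [1.3 6. ] 6.74
[0.05, 0.12, 0.98, -0.02, 0.06, -0.03]
-- [542.8, 59.8, 34.5] 93.78
```

View pics/w9.png

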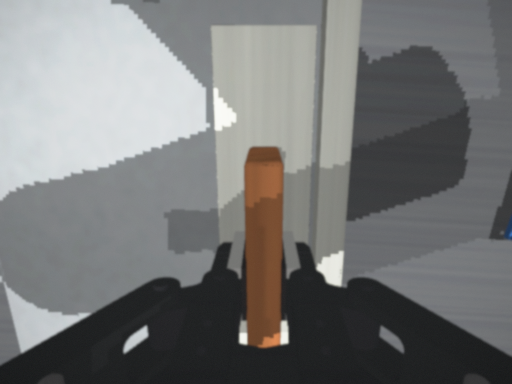

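>>> send_rows:
  targets:
    - {"gripper": 1, "x": 0.05, "y": 0, "z": 0.4, "ax": 0, "ay": 0.05, "az": 0}
    - {"gripper": 1, "x": 0, "y": 0, "z": 0.3, "ax": 0, "ay": 0, "az": 0}
    - {"gripper": 1, "x": 0, "y": 0, "z": 0.15, "ax": 0, "ay": 0, "az": 0}
    - {"gripper": 1, "x": 0, "y": 0, "z": 0, "ax": 0, "ay": 0, "az": 0}
    - {"gripper": 1, "x": 0, "y": 0, "z": 0, "ax": 0, "ay": 0, "az": 0}

```text
clock: 34.63
position: [542.2, 58.3, 34.8]
ee_rot: [-0.033, 0.999, -0.001, -0.001]
contact_force: [-0.4, -0.6, -4.9]
gripper_width: 13.2
grasp_force: 59.1
```

>>> send_rows:
  targets:
    - {"gripper": 1, "x": 0, "y": 0, "z": 0.1, "ax": 0, "ay": 0, "az": 0}
    - {"gripper": 1, "x": 0, "y": 0, "z": 0, "ax": 0, "ay": 0, "az": 0}
    - {"gripper": 1, "x": 0, "y": 0, "z": 0, "ax": 0, "ay": 0, "az": 0}

```text
clock: 34.88
position: [542.3, 58.4, 34.0]
ee_rot: [-0.033, 0.999, -0.0, -0.001]
contact_force: [-0.8, -0.6, -4.1]
gripper_width: 13.1
grasp_force: 59.1
```

>>> send_rows:
  targets:
    - {"gripper": 1, "x": 0, "y": 0.15, "z": 0.04, "ax": 0, "ay": 0, "az": 0}
    - {"gripper": 1, "x": 0, "y": 0.15, "z": 0, "ax": 0, "ay": 0, "az": 0}
    - {"gripper": 1, "x": 0, "y": 0.1, "z": 0, "ax": 0, "ay": 0, "az": 0}
    - {"gripper": 1, "x": 0, "y": 0.05, "z": 0, "ax": 0, "ay": 0, "az": 0}
    - {"gripper": 1, "x": 0, "y": 0, "z": 0, "ax": 0, "ay": 0, "az": 0}

```text
clock: 35.3
position: [542.0, 63.1, 33.7]
ee_rot: [-0.033, 0.999, -0.0, -0.001]
contact_force: [0.6, 0.2, -3.5]
gripper_width: 13.4
grasp_force: 59.1
```

>>> send_rows:
  targets:
    - {"gripper": 1, "x": 0, "y": 0.05, "z": 0, "ax": 0, "ay": 0, "az": 0}
    - {"gripper": 1, "x": 0, "y": 0.05, "z": 0, "ax": 0, "ay": 0, "az": 0}
    - {"gripper": 1, "x": 0, "y": 0, "z": 0, "ax": 0, "ay": 0, "az": 0}

```text
clock: 35.55
position: [542.0, 63.9, 33.6]
ee_rot: [-0.033, 0.999, -0.001, -0.001]
contact_force: [0.2, 0.2, -3.6]
gripper_width: 13.3
grasp_force: 59.2
```

Run:
```python
from see import *
print(st()['wrist_torque']); img,w=cloud('wrist'); 
z=w[...,2]; comps(w,22,28.6,tag='se',minA=300); comps(w,28.8,33,tag='bar',minA=300)
np.save('w10.npy',w)
```

```text
{'clock': 35.55, 'joints': [0.415, 0.479, -0.422, 0.001, -0.672, -1.921], 'position': [541.967, 63.879, 33.647], 'ee_rot': [-0.033, 0.999, -0.001, -0.001], 'contact_force': [0.228, 0.222, -3.59], 'gripper_width': 13.339}
[-0.06971676 -0.02431919  0.06124726]
se [211, 25, 107, 219, 10532] med [477.5  58.6  28.1] rect [492.5  60. ] [98.9 44.4] 3.86
bar [302, 0, 54, 285, 9285] med [483.2  88.9  30.3] rect [496.9  87.7] [128.8  19.5] 3.7
```

>>> send_rows:
  targets:
    - {"gripper": 1, "x": 0, "y": 0.05, "z": 0.03, "ax": 0, "ay": 0, "az": 0}
    - {"gripper": 1, "x": 0, "y": 0.05, "z": 0, "ax": 0, "ay": 0, "az": 0}
    - {"gripper": 1, "x": 0, "y": 0, "z": 0, "ax": 0, "ay": 0, "az": 0}

```text
clock: 35.85
position: [541.9, 64.0, 33.6]
ee_rot: [-0.033, 0.999, -0.001, -0.001]
contact_force: [-0.0, -5.5, -1.2]
gripper_width: 12.7
grasp_force: 59.5
```

>>> send_rows:
  targets:
    - {"gripper": 1, "x": 0, "y": 0.05, "z": 0.03, "ax": 0, "ay": 0, "az": 0}
    - {"gripper": 1, "x": 0, "y": 0.05, "z": 0, "ax": 0, "ay": 0, "az": 0}
    - {"gripper": 1, "x": 0, "y": 0, "z": 0, "ax": 0, "ay": 0, "az": 0}

```text
clock: 36.1
position: [541.9, 64.1, 33.7]
ee_rot: [-0.033, 0.999, -0.002, -0.001]
contact_force: [1.2, -9.2, 1.5]
gripper_width: 13.2
grasp_force: 59.8
```

>>> send_rows:
  targets:
    - {"gripper": 1, "x": 0, "y": 0, "z": 0.05, "ax": 0, "ay": 0, "az": 0}
    - {"gripper": 1, "x": 0, "y": 0, "z": 0, "ax": 0, "ay": 0, "az": 0}
    - {"gripper": 0.4, "x": 0, "y": 0, "z": 0, "ax": 0, "ay": 0, "az": 0}
    - {"gripper": 0.4, "x": 0, "y": 0, "z": 0, "ax": 0, "ay": 0, "az": 0}
    - {"gripper": 0.4, "x": 0, "y": 0, "z": 0, "ax": 0, "ay": 0, "az": 0}

```text
clock: 36.52
position: [542.5, 66.4, 33.0]
ee_rot: [-0.033, 0.999, -0.0, 0.0]
contact_force: [-0.1, -0.5, -0.4]
gripper_width: 25.5
grasp_force: 0.0
```

Run:
```python
from see import *
st(); img,w=cloud('wrist'); np.save('w11.npy',w)
z=w[...,2]; comps(w,20,28.4,tag='se',minA=300); comps(w,28.8,33,tag='bar',minA=300); comps(w,50,75,tag='rib',minA=300)
```

```text
{'clock': 36.517, 'joints': [0.419, 0.48, -0.422, 0.0, -0.669, -1.924], 'position': [542.463, 66.38, 33.0], 'ee_rot': [-0.033, 0.999, -0.0, 0.0], 'contact_force': [-0.101, -0.474, -0.429], 'gripper_width': 25.506}
se [204, 23, 108, 322, 12287] med [481.5  62.6  27.9] rect [522.7  61.9] [159.6  44.4] 3.75
se [222, 282, 19, 61, 434] med [589.2  53.   27.9] rect [582.9  51. ] [37.8  9.8] 2.58
bar [301, 0, 49, 267, 8349] med [478.9  88.7  30.2] rect [492.4  88.4] [118.4  17.3] 3.83
rib [237, 151, 40, 196, 7118] med [524.6  62.2  66. ] rect [531.3  62.4] [77.7 14.1] 3.81
rib [193, 242, 42, 79, 1377] med [536.1  50.5  64.4] rect [542.3  46. ] [23.7 13.8] 3.85
rib [293, 242, 42, 79, 1371] med [533.2  79.9  64.3] rect [539.9  85.1] [23.9 13.8] 3.88
```

>>> send_rows:
  targets:
    - {"gripper": 0.4, "x": 0, "y": -0.2, "z": 0, "ax": 0, "ay": 0, "az": 0}
    - {"gripper": 0.4, "x": 0, "y": 0, "z": -1, "ax": 0, "ay": 0, "az": 0}
    - {"gripper": 0.4, "x": 0, "y": 0, "z": -2, "ax": 0, "ay": 0, "az": 0}
    - {"gripper": 0.4, "x": 0, "y": 0, "z": -3.5, "ax": 0, "ay": 0, "az": 0}
    - {"gripper": 0.4, "x": -1.5, "y": 0, "z": -3.5, "ax": 0, "ay": 0, "az": 0}

```text
clock: 36.98
position: [554.1, 64.4, 133.3]
ee_rot: [-0.033, 0.999, -0.001, -0.003]
contact_force: [0.5, 0.1, -0.1]
gripper_width: 25.8
grasp_force: 0.0
```

>>> send_rows:
  targets:
    - {"gripper": 0.4, "x": -3, "y": 0, "z": -3.5, "ax": 0, "ay": 0, "az": 0}
    - {"gripper": 0.4, "x": -2, "y": 0, "z": -1.5, "ax": 0, "ay": 0, "az": 0}
    - {"gripper": 0.4, "x": 0, "y": 0, "z": 0, "ax": 0, "ay": 0, "az": 0}
    - {"gripper": 0.4, "x": 0, "y": 0, "z": 0, "ax": 0, "ay": 0, "az": 0}
    - {"gripper": 0.4, "x": 0, "y": 0, "z": 0, "ax": 0, "ay": 0, "az": 0}

```text
clock: 37.4
position: [602.9, 67.9, 178.3]
ee_rot: [-0.033, 0.999, -0.0, -0.002]
contact_force: [-0.6, -0.3, -0.6]
gripper_width: 25.9
grasp_force: 0.0
```

Run:
```python
from see import *
st(); img,w=cloud('wrist'); save(img,'w12.png'); np.save('w12.npy',w)
comps(w,56,62,tag='pin'); comps(w,45,54,tag='rib',minA=300); comps(w,22,34,tag='se+bar',minA=600)
a=np.radians(3.8); ex=np.array([np.cos(a),np.sin(a)]); ey=np.array([-ex[1],ex[0]])
d=w[...,:2]-np.array([546.6,2.9]); X=d@ex; Y=d@ey; Z=w[...,2]
for lo,hi in((-110,-95),(-90,-60),(60,90)):
    m=(X>lo)&(X<hi)
    ys=np.arange(30,102,2); print(lo,[int(round(float(np.nanmedian(Z[m&(Y>=y)&(Y<y+2)])))) if (m&(Y>=y)&(Y<y+2)).any() else None for y in ys])
m=(Z>22.5)&(Z<33)&(Y>40)&(Y<50); print('x ends',np.nanpercentile(X[m],[0.3,99.7]))
m=(Z>28.7)&(Z<34)&(Y>85)&(Y<95); print('bar ends',np.nanpercentile(X[m],[0.3,99.7]))
cv2.imwrite('pics/w12b.png',cv2.resize(cv2.imread('pics/w12.png')[0:330,150:400],None,fx=1.8,fy=1.8))
```

```text
{'clock': 37.4, 'joints': [0.379, 0.397, -0.113, -0.0, -1.066, -1.884], 'position': [602.909, 67.94, 178.345], 'ee_rot': [-0.033, 0.999, -0.0, -0.002], 'contact_force': [-0.642, -0.343, -0.58], 'gripper_width': 25.925}
pin [9, 13, 16, 27, 147] med [ 495.7 -119.    59.1] rect [ 495.5 -121.4] [ 8.7 17.5] 77.47
pin [190, 244, 12, 13, 110] med [664.7  11.8  59.7] rect [665.5  11.6] [9.9 9.2] 50.63
pin [282, 328, 24, 16, 102] med [745.5 105.8  58.8] rect [748.4 104.4] [ 3.8 28.1] 42.52
se+bar [236, 0, 75, 238, 12577] med [538.6  76.1  28.3] rect [559.   71.8] [204.8  59.2] 3.78
se+bar [423, 0, 89, 135, 1534] med [509.1 210.9  30. ] rect [498.5 245.9] [76.6 99. ] 86.88
se+bar [0, 308, 80, 18, 1090] med [ 768.8 -163.9   25.4] rect [ 771.9 -159.9] [20.1 84.2] 1.59
-110 [None, None, None, None, None, None, None, None, None, None, None, None, None, None, None, None, None, None, None, None, None, None, None, None, None, None, None, None, None, None, None, None, None, None, None, None]
-90 [16, 16, 16, 16, 28, 28, 28, 28, 28, 28, 28, 28, 28, 28, 28, 28, 28, 28, 28, 28, 28, 28, 28, 28, 28, 28, 30, 30, 30, 30, 30, 30, 30, 30, 16, 15]
60 [16, 16, 16, 16, 28, 28, 28, 217, 207, 28, 28, 28, 28, 28, 28, 28, 28, 28, 28, 28, 28, 201, 217, 28, 28, 28, 30, 30, 30, 30, 31, 234, 235, 237, 240, 241]
x ends [-84.9323757   99.13966971]
bar ends [-84.32373879 207.10139547]
```

View pics/w12b.png

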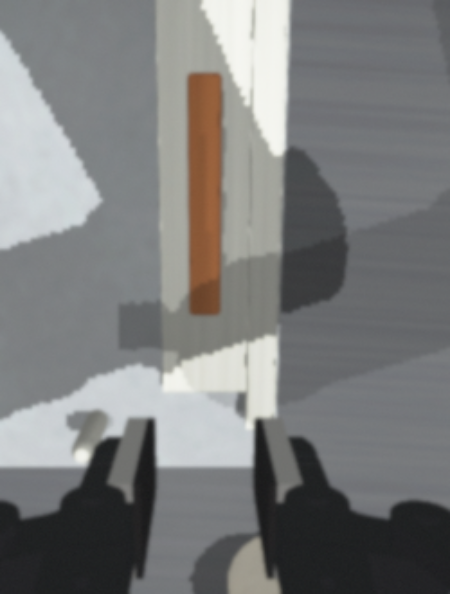

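```bash
python3 -c "
from bench import arm
print(arm.job_done())"
```

```text
the job is handed in; nothing more can be done
None
```

The job is handed in at about 37 s: clamp swung open to about 1.73 rad, all three tubes in the tray, nest plate flat and square on the board, and straightedge flat and flush along the middle of the datum bar. The hammer, can and magnet were left untouched.

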